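# Disinfect the barber's tools at closing time

### The arm

A 6-joint arm with a two-finger parallel gripper is mounted at the origin on the work surface. World frame = base frame: x ahead of the robot, y to its left, z up, the work surface at z = 0. Lengths are in m, angles in rad, forces in N, time in s.
With the tool pointing down it reaches from about 0.375 to 0.975 m from the base axis. Payload 3.8 kg.
Tool frame: the origin (TCP) lies between the finger pads; the fingertips stand 8 mm ahead of it and the grasp point (between the pads) lies 11 mm behind it (tcp_to_tips is the distance from the TCP to the fingertips, in m); z points along the fingers, y is the line along which they close (so a half turn about z gives the same grasp; the last joint's range is limited). The gripper opens to 85 mm and grips with 20 to 120 N. Pads are 22 mm wide; open, the fingers measure 114 mm over their backs; the gripper's body (76 mm by 85 mm) begins 54 mm behind the grasp point. The pads swing forward as they close: fully open they stand 13 mm farther back than shut.
Start: joints at [-1.36, 0.264, 1.604, -0, 1.274, -0.037], TCP at [0.166, -0.654, 0.239] pointing down, gripper open.
Joint ranges: [-2.63, 2.63], [-0.94, 2.18], [0.31, 2.57], [-1.31, 4.45], [0, 2.66], [-2.55, 2.55]. Speed limits (rad/s): [2.57, 2.57, 3.14, 3.14, 3.14, 3.14].

### API

Orientations are given as a rotation vector (axis times angle).
In Python, from workcell import * gives the robot as it stands.
- The arm moves only by the tool move_arm, never from a script. Its argument "series" is one flat list of numbers, 7 for each row, row after row: the finger opening in cm, from 0 to 8.54, then the shift along the tool's x, y, z in cm, then the turn, a rotation vector about the tool's x, y, z in degrees. A call has 1 to 5 rows; each row shifts and turns the commanded pose from where the row before left it, along the tool's axes as they then stand; what a row does not reach is not made up. A row lasts 1/8 s, in which the tool goes at most 62.5 mm and 10.7 degrees, less where a joint would pass 70% of its speed; a pose out of reach is approached as far as the arm can. A call is refused whole if a number of a shift passes 6.25 or a number of a turn 10.7, either way. A call with a gripper value outside its range is refused whole. The fingers move at their own pace and stop on an object; "grip_force" is the grip in N (left out, the last holds). Time passes only in rows, so rows that do not move let the fingers close. It gives the time, the measured TCP pose, the force, the opening and the grip force at its end, in the units of the state.
- read_state(): the state, without advancing time (a new reading comes with each control period).
- read_camera(name): name is "scene" or "top" or "wrist"; returns the picture (384x512x3 uint8, red, green, blue); there is no depth.
- calibration(name): a dict with "camera_matrix" (3x3 intrinsics, pixels), "rvec" (rotation vector, rad) and "tvec" (3), from world to camera coordinates, as OpenCV has them. Camera axes: x right, y down, z forward; pixel columns grow to the right and rows downward; lengths in m; the calibration is good to about 2 mm. A picture is of the moment at which its call begins: read the wrist's pose just before it. calibration takes no time and is no camera call; for the wrist camera it gives the pose at the moment of the call.
- finish_job(): hands the job in; it is judged then, once.
The state is a dict: "time": time; "q": joint angles; "joint_vel": joint speeds; "joint_torque": joint torques, N m; "tool_pos": TCP position; "tcp_rot": TCP orientation; "wrist_force": force on the tool from outside, world axes, zero at the start; "torque": the same for the moment, N m; "width": opening from 0.0 (shut) to 1.0 (fully open); "grip_force": force on a finger pad.
Only numpy, scipy, OpenCV 4.12 (cv2) and the standard library are available. Lean on these libraries where they do the work, as an engineer would, in place of code of your own. Each camera call takes 0.05 s, during which the arm holds its last target. There are 200 camera calls.

### The job

Stand every comb and brush that lies on the worktop in the clear jar, head down and handle up, then press the sprung cap of the dosing canister beside it fully down for a moment and let it spring back. The clippers must not get wet: take the lamp from its mat and hold it still for three seconds with its lens about 5 cm in front of the middle of the large clipper's blade, pointing squarely at it and not touching it, then do the same for the slim trimmer's blade. Finally lay the lamp back on the middle of its mat, and leave the bottles and the tin where they are.

Things in the scene. Friction and masses are not known exactly. Their poses are not given: they have to be found in the camera images.
- station: steel tray 135 x 270 x 10 mm, fixed to the worktop, carrying the open clear disinfecting jar (axis at y=-65 mm) and the white dosing canister (axis at y=+75 mm, 36 mm radius). Origin: centre of the tray's underside; z up, y from jar towards canister
- jar_floor (a point): centre of the jar's inner floor, 15 mm above the worktop. The jar's inside radius is about 48 mm at the floor and 50 mm at the mouth, its wall 4 mm; its round mouth is 105 mm above this point, 120 mm above the worktop
- cap_top (a point): centre of the top of the sprung black cap (42 mm across, 14 mm thick) on the canister, 155 mm above the worktop when up
- cap (a joint): how far the cap is pressed down, m: 0 up, 0.009 fully down; about 6 N holds it down; it springs back
- comb1: a blue comb (teeth along one side of the head), all plastic, 200 mm long and 16 mm thick, lying flat. Origin: centre of the underside, half way along. x axis points to the handle end: the head (90 mm long, 26 mm wide) runs from x=-100 to x=-10 mm, the plain handle (20 mm wide) from -10 to 100 mm. About 60 g. May be absent. It may lie with either flat side up
- comb1_tip (a point): middle of the head's outer end of comb1 (x=-100 mm): the end that goes down into the jar
- comb2: a blue comb (teeth along one side of the head), all plastic, 200 mm long and 16 mm thick, lying flat. Origin: centre of the underside, half way along. x axis points to the handle end: the head (90 mm long, 26 mm wide) runs from x=-100 to x=-10 mm, the plain handle (20 mm wide) from -10 to 100 mm. About 60 g. May be absent. It may lie with either flat side up
- comb2_tip (a point): middle of the head's outer end of comb2 (x=-100 mm): the end that goes down into the jar
- comb3: a blue flat styling brush (short ridges on the head), all plastic, 200 mm long and 16 mm thick, lying flat. Origin: centre of the underside, half way along. x axis points to the handle end: the head (90 mm long, 26 mm wide) runs from x=-100 to x=-10 mm, the plain handle (20 mm wide) from -10 to 100 mm. About 60 g. May be absent. It may lie with either flat side up
- comb3_tip (a point): middle of the head's outer end of comb3 (x=-100 mm): the end that goes down into the jar
- comb4: a blue flat styling brush (short ridges on the head), all plastic, 200 mm long and 16 mm thick, lying flat. Origin: centre of the underside, half way along. x axis points to the handle end: the head (90 mm long, 26 mm wide) runs from x=-100 to x=-10 mm, the plain handle (20 mm wide) from -10 to 100 mm. About 60 g. May be absent. It may lie with either flat side up
- comb4_tip (a point): middle of the head's outer end of comb4 (x=-100 mm): the end that goes down into the jar
- lamp: hand-held disinfecting lamp like a torch, 170 mm long, 140 g. Origin: centre of its underside, half way along; x axis points along it out of the lens. Square black grip 30 x 30 mm from x=-85 to 25 mm; round aluminium head 30 mm across from x=25 to 85 mm. The axis is 15 mm above the underside; it works whichever side is up
- lamp_lens (a point): centre of the lamp's lens, at its front end (x=+85 mm)
- lamp_mid (a point): middle of the lamp, on its axis
- lamp_tail (a point): centre of the lamp's back end (x=-85 mm)
- mat: black rubber mat 220 x 100 x 4 mm fixed to the worktop, the lamp's place; origin at the centre of its underside, x along its length
- clipper: the large hair clipper, fixed in its black charging stand, leaning back 20 degrees: body 52 mm wide and 40 mm thick, about 165 mm tall with the stand. Origin: centre of the stand's underside; -x is its front
- clipper_blade: the flat steel blade on the front of the large clipper near its top, 46 x 26 mm, about 150 mm above the worktop. Origin: centre of its face; x axis points straight out of the face (forward and 20 degrees upward); y sideways along the blade
- trimmer: the slim trimmer, fixed in its black charging stand, leaning back 20 degrees: body 32 mm wide and 30 mm thick, about 140 mm tall with the stand. Origin: centre of the stand's underside; -x is its front
- trimmer_blade: the flat steel blade on the front of the slim trimmer near its top, 26 x 26 mm, about 120 mm above the worktop. Origin: centre of its face; x axis points straight out of the face (forward and 20 degrees upward); y sideways along the blade
- aftershave: bystander: clear bottle, 54 mm across, 140 mm tall; origin under its centre
- spraycan: bystander: spray can, 52 mm across, 160 mm tall; origin under its centre
- waxtin: bystander: low tin, 70 mm across, 35 mm tall; origin under its centre
There are look-alikes about, which are no part of the job. Leave any turquoise look-alike of the comb2 alone.

How it is judged:
On the way, in this order (a step that is already met when the one before it is completed fails the run):
1. every comb and brush present stands head down in the jar, released (horizontal distance between each of comb1_tip, comb2_tip, comb3_tip, comb4_tip and jar_floor below 0.052 m and z of each of comb1_tip, comb2_tip, comb3_tip, comb4_tip in the frame of station below 0.07 m and angle between each of comb1, comb2, comb3, comb4's own x axis and vertical below 0.75 rad and linear speed of each of comb1, comb2, comb3, comb4 below 0.03 m/s and contact force between the fingers and comb1 below 0.3 N and contact force between the fingers and comb2 below 0.3 N and contact force between the fingers and comb3 below 0.3 N and contact force between the fingers and comb4 below 0.3 N), for 0.3 s.
2. the canister's cap is pressed down (value of joint cap above 0.0065 m), for 0.1 s.
3. the lamp is held aimed at the large clipper's blade, steady for 2 s (x of lamp_lens in the frame of clipper_blade between 0.02 and 0.085 m and y of lamp_lens in the frame of clipper_blade between -0.018 and 0.018 m and z of lamp_lens in the frame of clipper_blade between -0.018 and 0.018 m and angle between the x axis of lamp and the x axis of clipper_blade, either way round below 0.2 rad and x of lamp_tail in the frame of clipper_blade above 0.15 m and linear speed of lamp below 0.03 m/s and angular speed of lamp below 0.2 rad/s), for 2 s.
4. the lamp is held aimed at the slim trimmer's blade, steady for 2 s (x of lamp_lens in the frame of trimmer_blade between 0.02 and 0.085 m and y of lamp_lens in the frame of trimmer_blade between -0.018 and 0.018 m and z of lamp_lens in the frame of trimmer_blade between -0.018 and 0.018 m and angle between the x axis of lamp and the x axis of trimmer_blade, either way round below 0.2 rad and x of lamp_tail in the frame of trimmer_blade above 0.15 m and linear speed of lamp below 0.03 m/s and angular speed of lamp below 0.2 rad/s), for 2 s.
At the end, for the whole second after the job is handed in: Combs and brushes stand released in the jar: head end under 70 mm above the worktop, within 43 degrees of upright. Cap up (under 2 mm). Lamp lies at rest, its middle within 50 mm of the mat's centre. Bottles and tin stand upright (all of step 1 and value of joint cap below 0.002 m and horizontal distance between lamp_mid and mat below 0.05 m and height (world z) of lamp_mid below 0.03 m and angle between lamp's own x axis and vertical between 1.4 and 1.74 rad and linear speed of lamp below 0.03 m/s and angle between each of aftershave, spraycan, waxtin's own z axis and vertical below 0.2 rad); the robot touches nothing.
It fails at once if a bottle or the tin is moved more than 40 mm (distance of any of aftershave, spraycan, waxtin from where it was at the start of the episode above 0.04 m).
It fails at once if the lamp bumps a clipper or trimmer with more than 4 N (contact force between lamp and clipper above 4 N or contact force between lamp and trimmer above 4 N).
Of comb1, comb2, comb3, comb4 only 3 to 4 are there at a start; the rules pass over those that are not, and their reading is None.
At some moment in a run one of comb1, comb2, comb3, comb4, lamp may be knocked a few centimetres aside while the robot is not near it.
It also fails if it takes over 200 s, if anything falls off the work surface, if the arm or the gripper's body presses on something with over 40 N, if the wrist force passes 120 N, or if a joint passes its speed limit or range.

## Working session

There is one attempt and no reset: what is moved stays moved. The work goes in short steps, Python scripts to look and compute and a tool call to move; the robot and the scene stay as the last step left them, time stands still between calls to the robot, and variables do not carry over. Pictures are saved under pics/ and viewed, at most 14 in all, crops included, and the job is handed in when it is done.

Besides the shell and the picture viewer there is one more tool, called after "Emit:" by a JSON object that holds its "method" and its "body", one argument or row to a line. move_arm: Moves the arm, as the interface text tells. Its arguments: {"type":"object","properties":{"series":{"type":"array"},"grip_force":{"type":"number"}},"required":["series"]}

```bash
mkdir -p pics; ls; python3 - <<'E'
from workcell import *
import cv2
for n in("top","scene"):
    im=read_camera(n); cv2.imwrite(f"pics/{n}0.png",im[:,:,::-1]); c=calibration(n); print(n,c)
print(read_state())
E
```

```text
pics
top {'camera_matrix': array([[408.00430722,   0.        , 260.31596913],
       [  0.        , 408.00430722, 192.84070012],
       [  0.        ,   0.        ,   1.        ]]), 'rvec': array([ 2.15668396, -2.15716854,  0.10699995]), 'tvec': array([-0.03243381,  0.51617004,  1.37230122])}
scene {'camera_matrix': array([[391.8793862 ,   0.        , 251.6487627 ],
       [  0.        , 391.8793862 , 184.33585357],
       [  0.        ,   0.        ,   1.        ]]), 'rvec': array([ 1.48016887,  2.18878141, -0.77151961]), 'tvec': array([ 0.19587599, -0.27725049,  1.51200054])}
{'time': 0.1, 'q': array([-1.35988609e+00,  2.64688641e-01,  1.60524049e+00,  1.37807356e-06,
        1.27370762e+00, -3.68944609e-02]), 'joint_vel': array([-0.00041208,  0.00054884, -0.00437391,  0.00055982, -0.00059854,
       -0.00144455]), 'joint_torque': array([ 1.67118587e-04, -5.16706717e+01, -3.68590522e+01, -1.02824602e-04,
        6.22069841e-03,  2.51186954e-06]), 'tool_pos': array([ 0.16542824, -0.65374729,  0.23807757]), 'tcp_rot': array([-3.11548816e+00, -3.88003219e-01,  2.76775998e-04]), 'wrist_force': array([-0.83782988, -0.74820536, -0.4870167 ]), 'torque': array([ 0.02113118,  0.00113883, -0.00138143]), 'grip_force': 0.0, 'width': 0.9993816916592927}
```

View pics/top0.png

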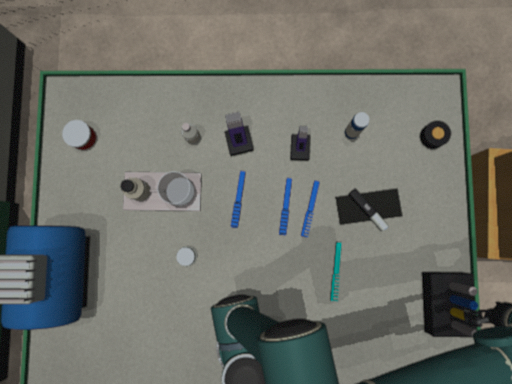

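View pics/scene0.png

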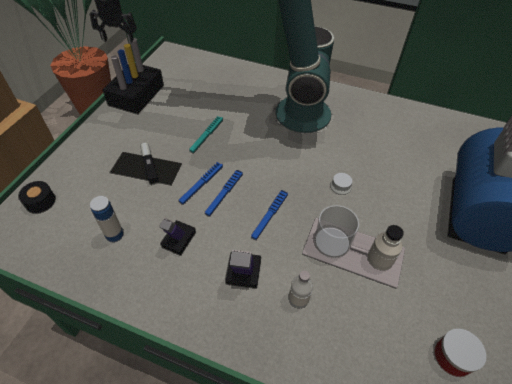

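The top view shows three blue combs at (238,199), (286,206) and (311,208), all with their heads towards the robot. The turquoise look-alike is at (335,270), and the lamp lies on its mat at (368,209) with the lens end at (383,228). The jar is at (180,190) with the canister at (133,187), the clipper at (237,135) and the trimmer at (300,143).

```bash
cat > h.py <<'E'
from workcell import *
import numpy as np, cv2
from scipy.spatial.transform import Rotation as Ro
def cam(n):
    c=calibration(n); R=cv2.Rodrigues(np.array(c["rvec"]))[0]; return c["camera_matrix"],R,np.array(c["tvec"])
def ray(n,px,c=None):
    K,R,t=c or cam(n); d=R.T@np.linalg.inv(K)@np.array([px[0],px[1],1.]); return -R.T@t,d
def onz(n,px,z,c=None):
    o,d=ray(n,px,c); return o+d*(z-o[2])/d[2]
def proj(n,P,c=None):
    K,R,t=c or cam(n); q=K@(R@np.array(P)+t); return q[:2]/q[2]
def two(n1,p1,n2,p2):
    o1,d1=ray(n1,p1);o2,d2=ray(n2,p2)
    s=np.linalg.lstsq(np.c_[d1,-d2],o2-o1,rcond=None)[0]
    a=o1+d1*s[0];b=o2+d2*s[1]; return (a+b)/2,np.linalg.norm(a-b)
def combs(im=None):
    im=read_camera("top") if im is None else im
    hsv=cv2.cvtColor(im,cv2.COLOR_RGB2HSV); m=cv2.inRange(hsv,(102,120,60),(125,255,255)); c=cam("top"); out=[]
    k,l,s,_=cv2.connectedComponentsWithStats(m)
    for i in range(1,k):
        if 100<s[i,4]<900:
            ys,xs=np.nonzero(l==i)
            P=np.array([onz("top",p,.012,c)[:2] for p in zip(xs,ys)])
            ctr,(w,h),_=cv2.minAreaRect(P.astype(np.float32)*1000)
            e=np.linalg.eigh(np.cov(P.T))[1][:,1]; e*=np.sign(e[0])
            pr=(P-P.mean(0))@e
            out.append((P.mean(0)+e*(pr.max()+pr.min())/2, np.degrees(np.arctan2(e[1],e[0])), np.ptp(pr)))
    return out
def pose(s=None):
    s=s or read_state(); return s["tool_pos"],Ro.from_rotvec(s["tcp_rot"])
def down(yaw,tilt=0):
    """tool x at yaw (deg), pointing down, then turned tilt deg about tool y"""
    y=np.radians(yaw); x=np.array([np.cos(y),np.sin(y),0]); z=np.array([0,0,-1.])
    return Ro.from_matrix(np.c_[x,np.cross(z,x),z])*Ro.from_euler('y',tilt,degrees=True)
def plan(p,R,w,start=None,q=.1,qa=.5,vmax=6.):
    p0,R0=start or pose(); p=np.array(p,float)
    rv=(R0.inv()*R).as_rotvec(); n=int(max(1,np.ceil(np.linalg.norm(p-p0)*100/vmax),np.ceil(np.degrees(np.linalg.norm(rv))/10)))
    a,A=np.array(p0),R0; rows=[]
    for i in range(1,n+1):
        pi=p0+(p-p0)*i/n; Ri=R0*Ro.from_rotvec(rv*i/n)
        s=np.round(A.inv().apply(pi-a)*100/q)*q; t=np.round(np.degrees((A.inv()*Ri).as_rotvec())/qa)*qa
        rows.append([w]+[round(v,2)+0. for v in (*s,*t)]); a=a+A.apply(s/100); A=A*Ro.from_rotvec(np.radians(t))
    for i in range(0,n,5): print([v for r in rows[i:i+5] for v in r])
    return a,A
E
python3 - <<'E'
from h import *
import workcell; print([x for x in dir(workcell) if x[0]!='_'])
im=cv2.imread("pics/top0.png")[:,:,::-1].copy(); sc=cv2.imread("pics/scene0.png")
for c in combs(im): print(c)
print("base px",proj("top",[0,0,0]), "tool down check", pose()[1].as_matrix().round(2).tolist())
print("jar mouth",onz("top",(180,191),.12),"cap",onz("top",(127,186),.155),"mat",onz("top",(369,206),.004))
a=cv2.resize(im[100:250,110:310,::-1],(800,600),interpolation=cv2.INTER_CUBIC); cv2.imwrite("pics/a.png",a)
b=cv2.resize(sc[150:310,120:320],(750,600),interpolation=cv2.INTER_CUBIC); cv2.imwrite("pics/b.png",b)
E
```

```text
['MotionError', 'calibration', 'finish_job', 'read_camera', 'read_state', 'tcp_to_tips']
(array([0.49853296, 0.04482276]), np.float64(-8.565091613050765), np.float64(0.19477126871507494))
(array([ 0.47316273, -0.1192935 ]), np.float64(-7.319443644404765), np.float64(0.19553140468147553))
(array([ 0.46492713, -0.20311655]), np.float64(-15.335630855998627), np.float64(0.19615914350511543))
base px [250.67294412 346.30525708] tool down check [[0.97, 0.25, -0.0], [0.25, -0.97, 0.0], [0.0, -0.0, -1.0]]
jar mouth [0.51207041 0.22484287 0.12      ] cap [0.52394222 0.38482901 0.155     ] mat [ 0.472647   -0.40944557  0.004     ]
```

View pics/a.png

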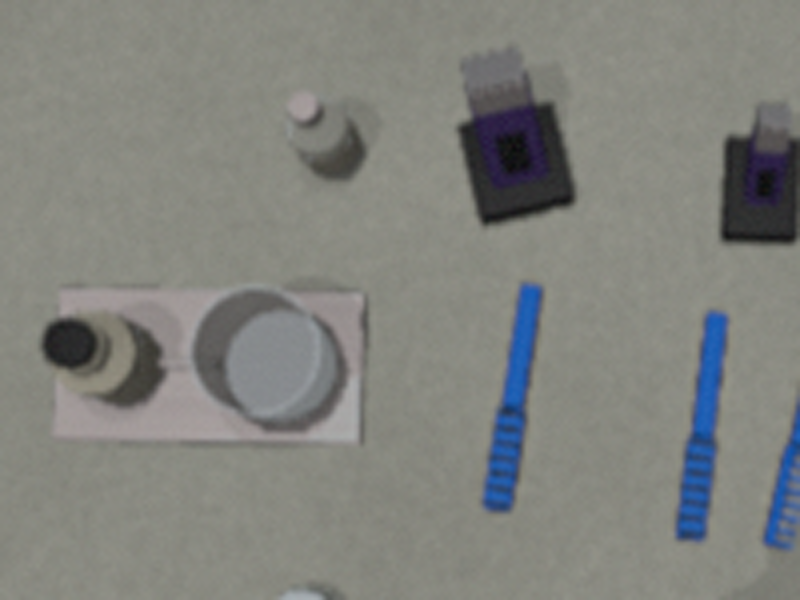

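View pics/b.png

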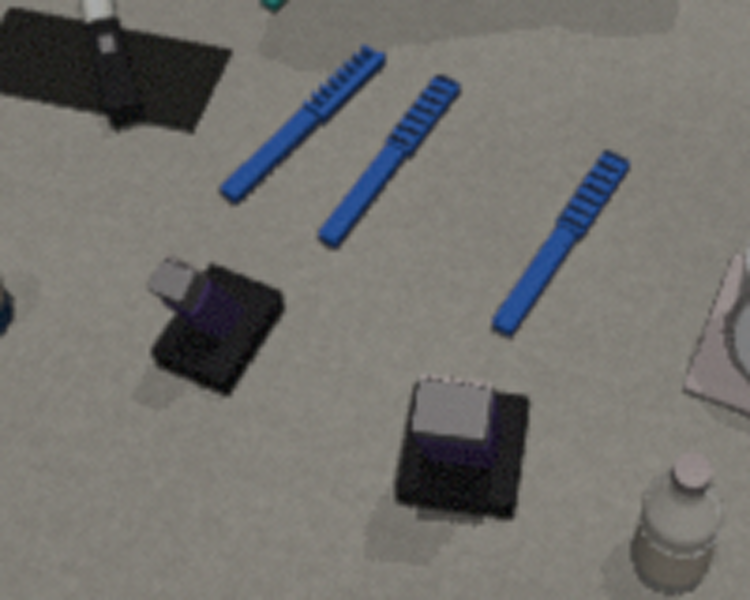

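The crops confirm all three heads point towards the robot and give the tray corners. I'll compute the station frame and plan the first grasp.

```bash
cat >> h.py <<'E'
def grasp(c,d=.07,tilt=30,z=.018,w=5,hover=.1):
    ctr,yaw,_=c; e=np.array([np.cos(np.radians(yaw)),np.sin(np.radians(yaw))])
    R=down(yaw+180,tilt); p=np.array([*(ctr+e*d),z])
    print("target",p.round(3),"yaw",yaw)
    a=plan(p+[0,0,hover],R,w); print("descend"); plan(p,R,w,start=a); return p,R
E
python3 - <<'E'
from h import *
im=cv2.imread("pics/top0.png")[:,:,::-1].copy()
P=np.array([onz("top",p,.01)[:2] for p in [(124.5,172.5),(200.75,173),(200,210),(123.75,209)]])
c=P.mean(0); y=(P[0]+P[3]-P[1]-P[2]); L=np.linalg.norm(y)/2; y/=np.linalg.norm(y)
print("tray",c,"y",y,L,"jar",c-.065*y,"can",c+.075*y)
grasp(combs(im)[0])
E
```

```text
tray [0.52501184 0.31058891] y [0.01089689 0.99994063] 0.2674311320172288 jar [0.52430355 0.24559277] can [0.52582911 0.38558446]
target [0.568 0.034 0.018] yaw -8.565091613050765
[5, np.float64(3.5), np.float64(-3.6), np.float64(0.8), np.float64(2.5), np.float64(0.5), np.float64(-9.5), 5, np.float64(4.0), np.float64(-2.8), np.float64(0.9), np.float64(2.5), np.float64(0.5), np.float64(-9.5), 5, np.float64(4.4), np.float64(-2.2), np.float64(1.1), np.float64(2.5), np.float64(0.5), np.float64(-9.5), 5, np.float64(4.7), np.float64(-1.3), np.float64(1.2), np.float64(2.5), np.float64(0.5), np.float64(-9.5), 5, np.float64(4.9), np.float64(-0.5), np.float64(1.2), np.float64(2.5), np.float64(0.5), np.float64(-9.5)]
[5, np.float64(4.8), np.float64(0.4), np.float64(1.4), np.float64(3.0), np.float64(0.5), np.float64(-9.5), 5, np.float64(4.8), np.float64(1.2), np.float64(1.3), np.float64(2.5), np.float64(0.5), np.float64(-9.5), 5, np.float64(4.4), np.float64(2.1), np.float64(1.3), np.float64(2.5), np.float64(0.5), np.float64(-9.5), 5, np.float64(4.0), np.float64(2.8), np.float64(1.2), np.float64(
[... 308 characters left out ...]
 np.float64(2.5), np.float64(0.5), np.float64(-9.5), 5, np.float64(1.3), np.float64(4.8), np.float64(0.6), np.float64(2.5), np.float64(0.5), np.float64(-9.5), 5, np.float64(0.5), np.float64(5.0), np.float64(0.4), np.float64(2.5), np.float64(0.5), np.float64(-9.5), 5, np.float64(-0.4), np.float64(5.0), np.float64(0.2), np.float64(2.5), np.float64(0.5), np.float64(-9.5)]
[5, np.float64(-1.2), np.float64(4.9), np.float64(0.0), np.float64(2.5), np.float64(0.5), np.float64(-9.5)]
descend
[5, np.float64(-2.5), np.float64(0.0), np.float64(4.3), np.float64(0.0), np.float64(0.0), np.float64(0.0), 5, np.float64(-2.5), np.float64(0.0), np.float64(4.3), np.float64(0.0), np.float64(0.0), np.float64(0.0)]
```

Emit:
{"method": "move_arm", "body": {
  "series": [5,3.5,-3.6,0.8,2.5,0.5,-9.5,5,4,-2.8,0.9,2.5,0.5,-9.5,5,4.4,-2.2,1.1,2.5,0.5,-9.5,5,4.7,-1.3,1.2,2.5,0.5,-9.5,5,4.9,-0.5,1.2,2.5,0.5,-9.5],
  "grip_force": 40
}}

```text
time: 0.72
tool_pos: [0.2917, -0.4378, 0.2011]
tcp_rot: [-2.504, -1.51, -0.024]
wrist_force: [0.9, -0.1, -0.1]
width: 0.585
grip_force: 0.0
```

Emit:
{"method": "move_arm", "body": {
  "series": [5,4.8,0.4,1.4,3,0.5,-9.5,5,4.8,1.2,1.3,2.5,0.5,-9.5,5,4.4,2.1,1.3,2.5,0.5,-9.5,5,4,2.8,1.2,2.5,0.5,-10,5,3.4,3.5,1.1,2.5,0.5,-9.5]
}}

```text
time: 1.35
tool_pos: [0.4177, -0.2231, 0.1629]
tcp_rot: [-1.542, -2.263, -0.04]
wrist_force: [0.9, -0.8, 0.1]
width: 0.583
grip_force: 0.0
```

Emit:
{"method": "move_arm", "body": {
  "series": [5,2.8,4.1,1,2.5,0.5,-9.5,5,2.1,4.5,0.8,2.5,0.5,-9.5,5,1.3,4.8,0.6,2.5,0.5,-9.5,5,0.5,5,0.4,2.5,0.5,-9.5,5,-0.4,5,0.2,2.5,0.5,-9.5]
}}

```text
time: 1.98
tool_pos: [0.5432, -0.0083, 0.125]
tcp_rot: [-0.421, -2.598, -0.052]
wrist_force: [0.0, -1.0, 1.0]
width: 0.588
grip_force: 0.0
```

Emit:
{"method": "move_arm", "body": {
  "series": [5,-1.2,4.9,0,2.5,0.5,-9.5,5,0,0,0,0,0,0,5,0,0,0,0,0,0]
}}

```text
time: 2.35
tool_pos: [0.5673, 0.0332, 0.1172]
tcp_rot: [-0.197, -2.613, -0.053]
wrist_force: [-0.1, -1.2, -0.0]
width: 0.586
grip_force: 0.0
```

```bash
sed -i 's/rows.append(.*); a=a/rows.append([w]+[round(float(v),2)+0. for v in (*s,*t)]); a=a/; s/print(\[v for r in rows\[i:i+5\] for v in r\])/print(",".join(f"{v:g}" for r in rows[i:i+5] for v in r))/' h.py
python3 - <<'E'
from h import *
s=read_state(); print(s["q"].round(2),s["tool_pos"],pose()[1].as_matrix().round(3).tolist())
cv2.imwrite("pics/w1.png",read_camera("wrist")[:,:,::-1])
cs=combs(); print(cs)
c=min(cs,key=lambda c:abs(c[0][1]-.0448)); grasp(c,hover=0)
E
```

```text
[-0.02  0.5   1.6   0.06  1.56 -1.46] [0.56725494 0.03322698 0.11718123] [[-0.857, 0.15, -0.493], [0.13, 0.989, 0.075], [0.498, 0.0, -0.867]]
[(array([ 0.4731843 , -0.11910703]), np.float64(-7.258514050190362), np.float64(0.1955343966757374)), (array([ 0.4651972, -0.2032417]), np.float64(-15.23247454049855), np.float64(0.19556978269837416))]
target [ 0.543 -0.128  0.018] yaw -7.258514050190362
5,-1.2,-4.1,2.2,0,0,-0.5,5,-1.2,-4,2.1,0.5,0,0,5,-1.2,-4.1,2.2,0,0,-0.5,5,-1.2,-4,2.2,0.5,0,0
descend
5,0,0,0,0,0,0
```

View pics/w1.png

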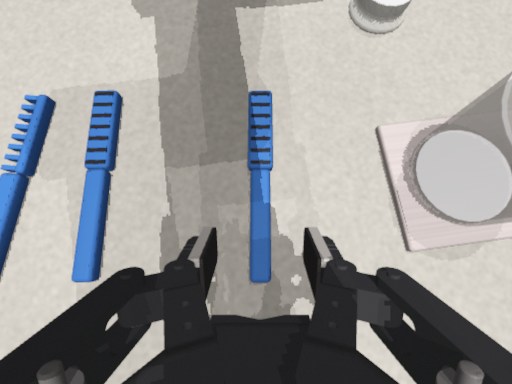

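The wrist view shows the comb centred between the fingers at column 261, head away from them. Descending and gripping.

Emit:
{"method": "move_arm", "body": {
  "series": [5,-2.4,0,4.2,0,0,0,5,-2.4,0,4.3,0,0,0,5,0,0,0,0,0,0,1,0,0,0,0,0,0,1,0,0,0,0,0,0]
}}

```text
time: 3.08
tool_pos: [0.5693, 0.0331, 0.023]
tcp_rot: [-0.197, -2.619, -0.055]
wrist_force: [-0.2, -0.9, 1.2]
width: 0.202
grip_force: 38.8
```

Emit:
{"method": "move_arm", "body": {
  "series": [1,0,0,0,0,0,0,1,0,0,0,0,0,0,1,0,0,0,0,0,0]
}}

```text
time: 3.45
tool_pos: [0.5693, 0.0331, 0.0229]
tcp_rot: [-0.196, -2.619, -0.053]
wrist_force: [1.8, -3.4, 8.0]
width: 0.202
grip_force: 39.6
```

```bash
cat >> h.py <<'E'
JAR=np.array([.5243,.2456])
def place(lat,rad,tilt,lean,tipz,gd=.17,yaw=None,hz=.13,w=1,radial=True):
    """tool pose for comb tip at jar centre + rad outward + lat to the left (jar-radial frame); lean from vertical; gd grip-to-tip"""
    yaw=np.degrees(np.arctan2(JAR[1],JAR[0])) if yaw is None else yaw
    e=np.array([np.cos(np.radians(yaw)),np.sin(np.radians(yaw))]); n=np.array([-e[1],e[0]])
    tip=np.array([*(JAR+rad*e+lat*n),tipz]); l=np.radians(lean)
    p=tip+gd*np.array([*(e*np.sin(l)),np.cos(l)])
    return p,down(yaw+180,tilt)
E
python3 - <<'E'
from h import *
s=read_state(); print(s["width"],s["grip_force"],s["tool_pos"])
p0,R0=pose()
print("lift"); a=plan(p0+[-.08,0,.26],R0,1)
# grasp tilt 30 -> final tilt -45 => lean 15
p,R=place(-.025,.012,-45,15,.03)
print(p); up=p+[0,0,.14]
print("over"); a=plan(up,R,1,start=a)
print("in"); plan(p,R,1,start=a)
E
```

```text
0.20214210328226692 39.58282470703125 [0.56928328 0.03312089 0.02285167]
lift
1,3.9,-0.2,-3.7,0,0,0,1,4,-0.3,-3.8,0,0,0,1,3.9,-0.2,-3.7,0,0,0,1,4,-0.2,-3.8,0,0,0,1,3.9,-0.3,-3.7,0,0,0
[0.58561615 0.24671562 0.19420739]
over
1,-0.3,2.5,-0.8,-0.5,-8,-4,1,-0.7,2.5,-0.8,-0.5,-8,-4,1,-0.8,2.4,-0.6,-0.5,-8,-4,1,-1.2,2.4,-0.5,-0.5,-8,-4,1,-1.3,2.3,-0.3,-0.5,-8,-4
1,-1.5,2.2,0,-0.5,-8,-4,1,-1.7,2.1,0.2,-0.5,-8,-4,1,-1.8,1.9,0.4,-0.5,-8.5,-4,1,-1.8,1.8,0.8,-0.5,-8,-3.5
in
1,3.3,0,3.3,0,0,0,1,3.3,0,3.2,0,0,0,1,3.4,0,3.3,0,0,0
```

Emit:
{"method": "move_arm", "body": {
  "series": [1,3.9,-0.2,-3.7,0,0,0,1,4,-0.3,-3.8,0,0,0,1,3.9,-0.2,-3.7,0,0,0,1,4,-0.2,-3.8,0,0,0,1,3.9,-0.3,-3.7,0,0,0]
}}

```text
time: 4.08
tool_pos: [0.4877, 0.0333, 0.2828]
tcp_rot: [-0.196, -2.617, -0.054]
wrist_force: [0.4, 0.2, -1.4]
width: 0.199
grip_force: 39.4
```

Emit:
{"method": "move_arm", "body": {
  "series": [1,-0.3,2.5,-0.8,-0.5,-8,-4,1,-0.7,2.5,-0.8,-0.5,-8,-4,1,-0.8,2.4,-0.6,-0.5,-8,-4,1,-1.2,2.4,-0.5,-0.5,-8,-4,1,-1.3,2.3,-0.3,-0.5,-8,-4]
}}

```text
time: 4.7
tool_pos: [0.542, 0.1529, 0.3111]
tcp_rot: [-0.254, 2.927, 0.173]
wrist_force: [-0.1, 0.4, -0.4]
width: 0.197
grip_force: 39.6
```

Emit:
{"method": "move_arm", "body": {
  "series": [1,-1.5,2.2,0,-0.5,-8,-4,1,-1.7,2.1,0.2,-0.5,-8,-4,1,-1.8,1.9,0.4,-0.5,-8.5,-4,1,-1.8,1.8,0.8,-0.5,-8,-3.5,1,0,0,0,0,0,0]
}}

```text
time: 5.32
tool_pos: [0.583, 0.2471, 0.3292]
tcp_rot: [-0.509, 2.316, 0.217]
wrist_force: [-0.2, -0.8, 0.1]
width: 0.203
grip_force: 40.3
```

```bash
python3 - <<'E'
from h import *
s=read_state(); print(s["q"].round(2),s["tool_pos"],s["width"])
p,R=place(-.025,.012,-45,15,.03); print(p,np.degrees((pose()[1].inv()*R).magnitude()))
plan(p,R,1)
a=read_camera("scene"); cv2.imwrite("pics/c.png",cv2.resize(a[80:300,230:450,::-1],(600,600)))
E
```

```text
[ 0.31 -0.29  2.17  0.19  0.49 -1.82] [0.58298098 0.24705605 0.32922979] 0.20288459144618068
[0.58561615 0.24671562 0.19420739] 0.42680778106103423
1,3.1,-0.1,3.2,0,0,0,1,3.1,0,3.3,0,0,0,1,3.1,-0.1,3.2,0,-0.5,-0.5
```

View pics/c.png

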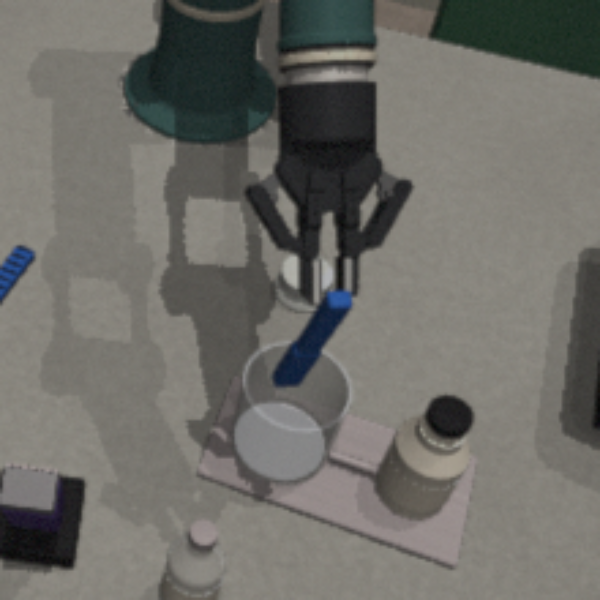

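```bash
python3 - <<'E'
from h import *
p,_=pose(); pt,_=place(-.025,.012,-45,15,.03); e=np.array([np.cos(.438),np.sin(.438)]);l=np.radians(15)
u=np.array([*(e*np.sin(l)),np.cos(l)])
for P in (p+u*.03,p,p-u*.17,[*JAR,.12],[*JAR,.015]): print(((proj("scene",P)-[230,80])*600/220).round())
E
```

```text
[336. 274.]
[326. 290.]
[280. 363.]
[295. 380.]
[277. 436.]
```

```bash
sed -i 's/    p=tip+gd\*np.array(.*/    p=tip+gd*np.array([*(e*np.sin(l)),np.cos(l)])-off*np.array([*(e*np.cos(l)),-np.sin(l)])/; s/gd=.17,yaw/gd=.17,off=.014,yaw/' h.py
python3 - <<'E'
from h import *
p,R=place(-.025,.014,-45,15,.028); print(p)
a=plan(p+[0,0,.13],R,1); plan(p,R,1,start=a)
E
```

```text
[0.57518131 0.24182759 0.19583086]
1,1,-0.1,-0.4,0,0,-0.5
1,3.1,0,3.1,0,0,0,1,3,0,3.1,0,0,0,1,3.1,0,3.1,0,0,0
```

Emit:
{"method": "move_arm", "body": {
  "series": [1,1,-0.1,-0.4,0,0,-0.5,1,3.1,0,3.1,0,0,0,1,3,0,3.1,0,0,0,1,3.1,0,3.1,0,0,0,1,0,0,0,0,0,0]
}}

```text
time: 6.0
tool_pos: [0.5752, 0.2404, 0.1914]
tcp_rot: [-0.517, 2.319, 0.212]
wrist_force: [-0.5, 0.5, -0.0]
width: 0.118
grip_force: 0.0
```

Emit:
{"method": "move_arm", "body": {
  "series": [1,0,0,0,0,0,0,4,0,0,0,0,0,0,4,0,0,0,0,0,0,4,0,0,0,0,0,0,4,0,0,0,0,0,0]
}}

```text
time: 6.62
tool_pos: [0.5778, 0.2418, 0.1968]
tcp_rot: [-0.517, 2.309, 0.211]
wrist_force: [-0.6, 0.4, 0.0]
width: 0.471
grip_force: 0.0
```

```bash
python3 - <<'E'
from h import *
s=read_state(); print(s["tool_pos"],s["wrist_force"].round(1))
a=read_camera("scene"); cv2.imwrite("pics/d.png",cv2.resize(a[80:300,230:450,::-1],(600,600)))
E
```

```text
[0.57783163 0.24178654 0.19683614] [-0.6  0.4  0. ]
```

View pics/d.png

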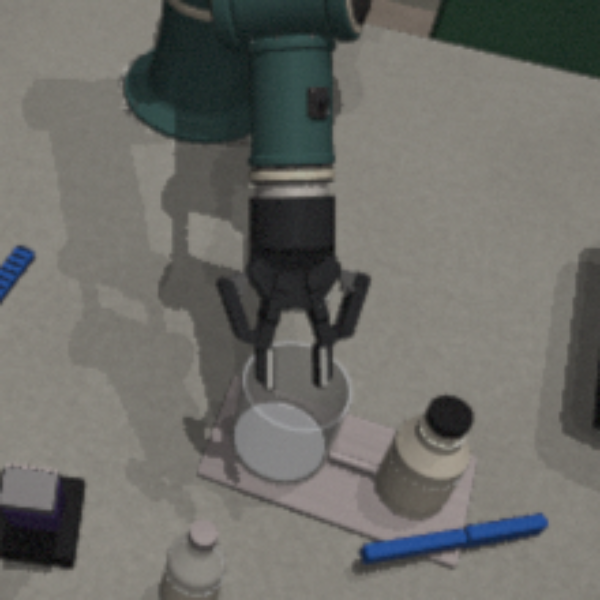

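The comb caught the rim at its lateral offset and popped out. It now lies behind the canister, at crop pixels (365–545, ~540). I'll retreat and measure it again. Next time I'll use a firmer, deeper grip and an insertion that respects the round mouth.

```bash
python3 - <<'E'
from h import *
p,R=pose(); plan(p+[-.08,0.0,.17],R,5)
E
```

```text
5,-1.7,0.8,-4.3,0,0,0,5,-1.8,0.9,-4.3,0,0,0,5,-1.7,0.8,-4.3,0,0,0,5,-1.7,0.9,-4.2,0,0,0
```

Emit:
{"method": "move_arm", "body": {
  "series": [5,-1.7,0.8,-4.3,0,0,0,5,-1.8,0.9,-4.3,0,0,0,5,-1.7,0.8,-4.3,0,0,0,5,-1.7,0.9,-4.2,0,0,0],
  "grip_force": 80
}}

```text
time: 7.18
tool_pos: [0.4971, 0.2418, 0.3674]
tcp_rot: [-0.516, 2.309, 0.211]
wrist_force: [0.6, -0.0, 0.3]
width: 0.587
grip_force: 0.0
```

```bash
python3 - <<'E'
from h import *
t=read_camera("top"); s=read_camera("scene")
for c in combs(t): print(c)
A=cv2.resize(t[130:220,90:210,::-1],(800,600),interpolation=cv2.INTER_CUBIC)[:,:400]
B=cv2.resize(s[240:310,340:440,::-1],(400,280),interpolation=cv2.INTER_CUBIC)
C=np.zeros((600,800,3),np.uint8); C[:,:400]=A; C[:280,400:]=B; cv2.imwrite("pics/e.png",C)
grasp(min(combs(t),key=lambda c:abs(c[0][1]+.119)),tilt=25,z=.012)
E
```

```text
(array([0.57841047, 0.43780164]), np.float64(-57.93932420369314), np.float64(0.20055740844501357))
(array([ 0.47316216, -0.11929049]), np.float64(-7.2927108139071555), np.float64(0.195532744642947))
(array([ 0.46521678, -0.20316646]), np.float64(-15.253012514303196), np.float64(0.19557208585829913))
target [ 0.543 -0.128  0.012] yaw -7.2927108139071555
5,3.4,-4.4,1.2,1,8.5,4.5,5,2.8,-4.7,1.8,0.5,8.5,4,5,2.2,-4.8,2.2,1,9,4.5,5,1.4,-4.9,2.6,0.5,8.5,4,5,0.7,-4.9,2.8,1,8.5,4.5
5,-0.1,-4.9,2.9,0.5,8.5,4,5,-0.9,-4.9,2.8,1,8.5,4.5,5,-1.6,-4.7,2.8,0.5,9,4
descend
5,-2.2,0,4.5,0,0,0,5,-2.1,-0.1,4.5,0,0,0
```

View pics/e.png

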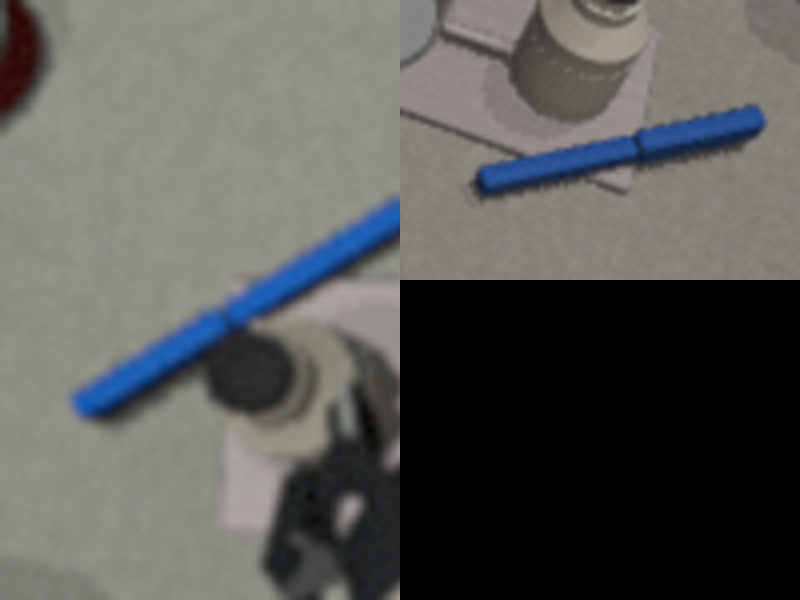

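The comb lies over the tray corner with its handle pointing to +x/−y (yaw about −58°) and its head at +y. It's reachable later. Next is the middle brush.

Emit:
{"method": "move_arm", "body": {
  "series": [5,3.4,-4.4,1.2,1,8.5,4.5,5,2.8,-4.7,1.8,0.5,8.5,4,5,2.2,-4.8,2.2,1,9,4.5,5,1.4,-4.9,2.6,0.5,8.5,4,5,0.7,-4.9,2.8,1,8.5,4.5]
}}

```text
time: 7.9
tool_pos: [0.5238, 0.0077, 0.2012]
tcp_rot: [-0.113, 3.132, 0.123]
wrist_force: [0.1, 0.3, -0.3]
width: 0.585
grip_force: 0.0
```

Emit:
{"method": "move_arm", "body": {
  "series": [5,-0.1,-4.9,2.9,0.5,8.5,4,5,-0.9,-4.9,2.8,1,8.5,4.5,5,-1.6,-4.7,2.8,0.5,9,4,5,0,0,0,0,0,0,5,0,0,0,0,0,0]
}}

```text
time: 8.52
tool_pos: [0.5371, -0.13, 0.1028]
tcp_rot: [-0.173, -2.682, -0.038]
wrist_force: [-0.0, 0.9, 0.1]
width: 0.582
grip_force: 0.0
```

```bash
python3 - <<'E'
from h import *
p,R=grasp((np.array([.4732,-.1193]),-7.3,0),tilt=25,z=.012,hover=0); print(pose()[0])
E
```

```text
target [ 0.543 -0.128  0.012] yaw -7.3
5,-2.2,0.1,4,0,-0.5,0,5,-2.2,0.2,3.9,0,-0.5,0
descend
5,0,0,0,0,0,0
[ 0.53707786 -0.12997332  0.102759  ]
```

Emit:
{"method": "move_arm", "body": {
  "series": [5,-2.2,0.1,4,0,-0.5,0,5,-2.2,0.2,3.9,0,-0.5,0,5,0,0,0,0,0,0,5,0,0,0,0,0,0]
}}

```text
time: 9.02
tool_pos: [0.5452, -0.128, 0.0183]
tcp_rot: [-0.173, -2.708, -0.033]
wrist_force: [0.1, -0.2, 1.4]
width: 0.584
grip_force: 0.0
```

Emit:
{"method": "move_arm", "body": {
  "series": [0.5,0,0,0,0,0,0,0.5,0,0,0,0,0,0,0.5,0,0,0,0,0,0,0.5,0,0,0,0,0,0]
}}

```text
time: 9.52
tool_pos: [0.5454, -0.1287, 0.017]
tcp_rot: [-0.175, -2.706, -0.034]
wrist_force: [1.4, -0.8, 7.4]
width: 0.201
grip_force: 78.9
```

```bash
python3 - <<'E'
from h import *
s=read_state(); print(s["tool_pos"],s["wrist_force"].round(1),s["width"],s["grip_force"]); p0,R0=pose()
cv2.imwrite("pics/w2.png",read_camera("wrist")[:,:,::-1])
a=plan(p0+[-.06,.05,.27],R0,.5)
p,R=place(-.012,.0,-55,10,.03,off=.008); print(p)
print("over"); a=plan(p+[0,0,.14],R,.5,start=a)
E
```

```text
[ 0.5453859  -0.12868704  0.01704464] [ 1.4 -0.8  7.4] 0.20100950342279764 78.89227509498596
0.5,3.5,0.8,-4.4,0,0,0,0.5,3.4,0.8,-4.3,0,0,0,0.5,3.5,0.9,-4.4,0,0,0,0.5,3.4,0.8,-4.3,0,0,0,0.5,3.5,0.8,-4.4,0,0,0
[0.54898847 0.24391358 0.1988065 ]
over
0.5,0,3.6,-0.6,-1,-8.5,-4,0.5,-0.3,3.7,-0.6,-1,-8.5,-3.5,0.5,-0.6,3.6,-0.4,-1,-9,-4,0.5,-0.9,3.6,-0.2,-1,-8.5,-3.5,0.5,-1.2,3.5,0,-1,-8.5,-4
0.5,-1.4,3.4,0.2,-1,-8.5,-3.5,0.5,-1.5,3.4,0.5,-1,-9,-4,0.5,-1.7,3.2,0.8,-1,-8.5,-3.5,0.5,-1.7,3.1,1.2,-1,-8.5,-4
```

Emit:
{"method": "move_arm", "body": {
  "series": [0.5,3.5,0.8,-4.4,0,0,0,0.5,3.4,0.8,-4.3,0,0,0,0.5,3.5,0.9,-4.4,0,0,0,0.5,3.4,0.8,-4.3,0,0,0,0.5,3.5,0.8,-4.4,0,0,0]
}}

```text
time: 10.2
tool_pos: [0.4837, -0.0783, 0.2871]
tcp_rot: [-0.175, -2.704, -0.035]
wrist_force: [-0.2, -0.8, -1.0]
width: 0.204
grip_force: 78.3
```

Emit:
{"method": "move_arm", "body": {
  "series": [0.5,0,3.6,-0.6,-1,-8.5,-4,0.5,-0.3,3.7,-0.6,-1,-8.5,-3.5,0.5,-0.6,3.6,-0.4,-1,-9,-4,0.5,-0.9,3.6,-0.2,-1,-8.5,-3.5,0.5,-1.2,3.5,0,-1,-8.5,-4]
}}

```text
time: 10.82
tool_pos: [0.52, 0.1018, 0.3151]
tcp_rot: [-0.246, 2.79, 0.185]
wrist_force: [-0.1, 0.3, -0.1]
width: 0.204
grip_force: 78.2
```

Emit:
{"method": "move_arm", "body": {
  "series": [0.5,-1.4,3.4,0.2,-1,-8.5,-3.5,0.5,-1.5,3.4,0.5,-1,-9,-4,0.5,-1.7,3.2,0.8,-1,-8.5,-3.5,0.5,-1.7,3.1,1.2,-1,-8.5,-4,0.5,0,0,0,0,0,0]
}}

```text
time: 11.45
tool_pos: [0.5458, 0.2457, 0.3331]
tcp_rot: [-0.482, 2.146, 0.245]
wrist_force: [-0.6, 0.8, -0.8]
width: 0.204
grip_force: 78.4
```

```bash
python3 - <<'E'
from h import *
s=read_state(); print(s["tool_pos"],s["q"].round(2),s["width"]); p0,R0=pose()
p,R=place(-.012,-.003,-55,10,.03,off=.008); print(p, np.degrees((R0.inv()*R).as_rotvec()))
a=plan([p[0],p[1],p0[2]],R,.5); print("in");plan(p,R,.5,start=a,vmax=4)
# observed comb ends in scene+top, fit in two views: extreme pixels of blue blob nearest expected
yaw=np.arctan2(JAR[1],JAR[0]); e=np.array([np.cos(yaw),np.sin(yaw),0]); l=np.radians(10); u=e*np.sin(l)+[0,0,np.cos(l)]; n=e*np.cos(l)-[0,0,np.sin(l)]
for nm in("scene","top"):
    im=read_camera(nm); m=cv2.inRange(cv2.cvtColor(im,cv2.COLOR_RGB2HSV),(102,100,40),(125,255,255))
    k,lb,st,ce=cv2.connectedComponentsWithStats(m); c=p0+n*.008
    t=proj(nm,c-u*.07); i=1+np.argmin(np.linalg.norm(ce[1:]-t,axis=1)); ys,xs=np.nonzero(lb==i); X=np.c_[xs,ys]
    v=np.linalg.eigh(np.cov(X.T))[1][:,1]; q=X@v; 
    print(nm,"exp tip",proj(nm,c-u*.17),"end",proj(nm,c+u*.03),"obs",[X[np.abs(q-g)<1.5].mean(0).round(1) for g in (q.min(),q.max())],st[i,4])
E
```

```text
[0.54583315 0.24573743 0.33313815] [ 0.33 -0.43  2.34  0.3   0.3  -1.92] 0.20408105952190744
[0.54627176 0.24264098 0.1988065 ] [ 0.01553128 -0.43769882  0.22089907]
0.5,0.1,-0.3,-0.1,0,-0.5,0
in
0.5,2.7,0,1.9,0,0,0,0.5,2.8,0,2,0,0,0,0.5,2.7,0,1.9,0,0,0,0.5,2.8,0,1.9,0,0,0
scene exp tip [337.56847451 209.3364849 ] end [357.29646208 169.1612339 ] obs [array([358.8, 170.2]), array([334.8, 211.6])] 412
top exp tip [173.37832489 184.82541668] end [151.34351164 163.21873251] obs [array([173.8, 182. ]), array([169.5, 178.5])] 23
```

Emit:
{"method": "move_arm", "body": {
  "series": [0.5,0.1,-0.3,-0.1,0,-0.5,0,0.5,2.7,0,1.9,0,0,0,0.5,2.8,0,2,0,0,0,0.5,0,0,0,0,0,0]
}}

```text
time: 12.05
tool_pos: [0.5487, 0.2406, 0.2656]
tcp_rot: [-0.475, 2.141, 0.246]
wrist_force: [0.0, 0.4, -0.2]
width: 0.199
grip_force: 78.4
```

Emit:
{"method": "move_arm", "body": {
  "series": [0.5,2.7,0,1.9,0,0,0,0.5,2.4,0,1.6,0,0,0,0.5,0,0,0,0,0,0,0.5,0,0,0,0,0,0]
}}

```text
time: 12.55
tool_pos: [0.5434, 0.2488, 0.2237]
tcp_rot: [-0.469, 2.154, 0.221]
wrist_force: [0.4, 0.4, -1.1]
width: 0.199
grip_force: 78.4
```

```bash
python3 - <<'E'
from h import *
s=read_state(); print(s["tool_pos"],s["wrist_force"].round(1),s["width"]); p0,R0=pose()
a=plan(p0-R0.apply([0,0,.06]),R0,4)
print("to comb at tray"); 
for c in combs(): print(c)
E
```

```text
[0.54342999 0.24877074 0.22371132] [ 0.4  0.4 -1.1] 0.19857222903513452
4,0,0,-3,0,0,0,4,0,0,-3,0,0,0
to comb at tray
(array([0.57834534, 0.43776406]), np.float64(-58.021848454126804), np.float64(0.20056371420239677))
(array([ 0.4651959 , -0.20325154]), np.float64(-15.202176742814693), np.float64(0.19556633917863347))
```

Emit:
{"method": "move_arm", "body": {
  "series": [4,0,0,0,0,0,0,4,0,0,0,0,0,0,4,0,0,0,0,0,0,4,0,0,-3,0,0,0,4,0,0,-3,0,0,0]
}}

```text
time: 13.22
tool_pos: [0.5101, 0.238, 0.2455]
tcp_rot: [-0.475, 2.156, 0.231]
wrist_force: [0.8, 0.7, -0.1]
width: 0.471
grip_force: 0.0
```

```bash
python3 - <<'E'
from h import *
s=read_state(); print(s["tool_pos"],s["q"].round(2)); p0,R0=pose()
a=plan(p0+[-.04,0,.12],R0,5)
t=read_camera("top");c=read_camera("scene")
C=np.zeros((450,800,3),np.uint8); C[:,:400]=cv2.resize(t[140:230,140:220,::-1],(400,450),interpolation=cv2.INTER_CUBIC); C[:,400:]=cv2.resize(c[160:280,310:417,::-1],(400,450),interpolation=cv2.INTER_CUBIC); cv2.imwrite("pics/f.png",C)
E
```

```text
[0.51008384 0.23802824 0.24546462] [ 0.36 -0.42  2.49  0.38  0.13 -1.99]
5,-2.5,0.5,-3.3,0,0,0,5,-2.6,0.5,-3.4,0,0,0,5,-2.5,0.6,-3.3,0,0,0
```

View pics/f.png

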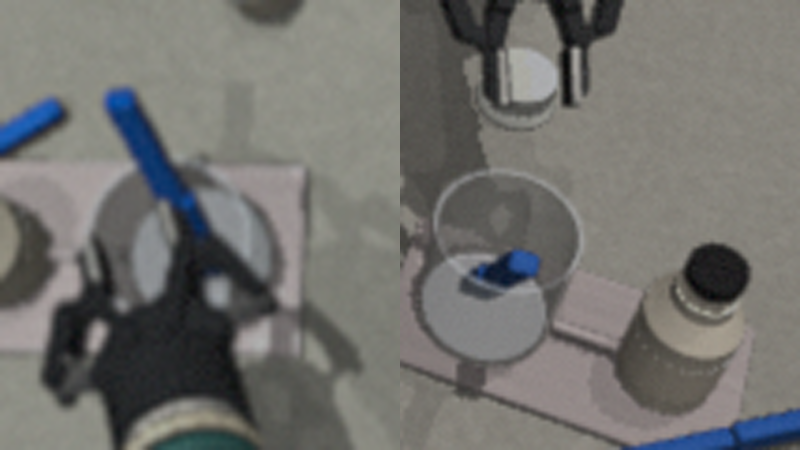

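The brush now stands in the jar, leaning over the outer rim. I'll retreat and measure its lean, then plan the grasp of the displaced comb.

Emit:
{"method": "move_arm", "body": {
  "series": [4,-2.5,0.5,-3.3,0,0,0,4,-2.6,0.5,-3.4,0,0,0,4,-2.5,0.6,-3.3,0,0,0,4,0,0,0,0,0,0]
}}

```text
time: 13.82
tool_pos: [0.4711, 0.2404, 0.3729]
tcp_rot: [-0.476, 2.144, 0.236]
wrist_force: [0.2, 0.6, -1.4]
width: 0.466
grip_force: 0.0
```

```bash
cat >> h.py <<'E'
def jarcombs():
    """handle-end pixel in top view for blue blobs over the jar, with ends of blob"""
    im=read_camera("top"); m=cv2.inRange(cv2.cvtColor(im,cv2.COLOR_RGB2HSV),(102,100,40),(125,255,255))
    k,lb,st,ce=cv2.connectedComponentsWithStats(m)
    for i in range(1,k):
        if st[i,4]>15 and abs(ce[i][0]-170)<45 and abs(ce[i][1]-180)<45:
            ys,xs=np.nonzero(lb==i); X=np.c_[xs,ys]; v=np.linalg.eigh(np.cov(X.T))[1][:,1]; q=X@v
            print("blob",[X[np.abs(q-g)<1.5].mean(0).round(1) for g in (q.min(),q.max())],st[i,4])
E
python3 - <<'E'
from h import *
jarcombs(); print(pose()[0])
# lean model: handle end px -> pos at height h, tip at floor
for h in (.15,.17,.19,.21): print(h,onz("top",(163,158.5),h).round(3))
grasp((np.array([.5783,.4378]),-58,0),d=.085,tilt=30,z=.026,w=4,hover=.16)
E
```

```text
blob [array([162.6, 158.6]), array([183.4, 193.4])] 252
blob [array([150.8, 161. ]), array([101.7, 190.5])] 289
[0.47050225 0.23978912 0.36903065]
0.15 [0.613 0.275 0.15 ]
0.17 [0.609 0.27  0.17 ]
0.19 [0.605 0.265 0.19 ]
0.21 [0.601 0.26  0.21 ]
target [0.623 0.366 0.026] yaw -58
4,0.3,0.4,2.2,1.5,5.5,7.5,4,0.2,0.5,2.2,1.5,6,7,4,0,0.5,2.2,1.5,5.5,7.5,4,-0.2,0.6,2.1,1.5,6,7,4,-0.3,0.6,2.2,1.5,5.5,7.5
4,-0.4,0.8,2,2,5.5,7.5,4,-0.5,0.9,2,1.5,6,7,4,-0.6,1,2,1.5,5.5,7.5,4,-0.6,1.1,1.8,1.5,6,7,4,-0.7,1.3,1.7,1.5,5.5,7.5
4,-0.6,1.4,1.7,1.5,6,7.5,4,-0.7,1.5,1.5,1.5,5.5,7
descend
4,-2.7,0,4.6,0,0,0,4,-2.6,0,4.6,0,0,0,4,-2.7,0,4.6,0,0,0
```

```bash
python3 - <<'E'
from h import *
grasp((np.array([.5783,.4378]),-58,0),d=.085,tilt=18,z=.024,w=4,hover=.24)
E
```

```text
target [0.623 0.366 0.024] yaw -58
4,-0.2,0.5,2,2.5,5.5,7.5,4,-0.4,0.6,1.9,2.5,5,7.5,4,-0.4,0.7,1.8,2.5,5.5,7.5,4,-0.5,0.8,1.8,2.5,5.5,8,4,-0.6,1.1,1.7,2.5,5.5,7.5
4,-0.5,1.1,1.6,2.5,5.5,7.5,4,-0.6,1.3,1.4,2,5,7.5,4,-0.5,1.4,1.4,2.5,5.5,7.5,4,-0.4,1.6,1.3,2.5,5.5,7.5,4,-0.3,1.6,1.2,2.5,5,8
4,-0.2,1.7,1.1,2.5,5.5,7.5
descend
4,-1.9,0,5.7,0,0,0,4,-1.8,0,5.7,0,0,0,4,-1.9,0,5.7,0,0,0,4,-1.8,0,5.7,0,0,0
```

Emit:
{"method": "move_arm", "body": {
  "series": [4,-0.2,0.5,2,2.5,5.5,7.5,4,-0.4,0.6,1.9,2.5,5,7.5,4,-0.4,0.7,1.8,2.5,5.5,7.5,4,-0.5,0.8,1.8,2.5,5.5,8,4,-0.6,1.1,1.7,2.5,5.5,7.5]
}}

```text
time: 14.5
tool_pos: [0.5368, 0.2965, 0.3163]
tcp_rot: [0.342, 2.704, 0.263]
wrist_force: [0.6, 0.6, -0.2]
width: 0.469
grip_force: 0.0
```

Emit:
{"method": "move_arm", "body": {
  "series": [4,-0.5,1.1,1.6,2.5,5.5,7.5,4,-0.6,1.3,1.4,2,5,7.5,4,-0.5,1.4,1.4,2.5,5.5,7.5,4,-0.4,1.6,1.3,2.5,5.5,7.5,4,-0.3,1.6,1.2,2.5,5,8]
}}

```text
time: 15.12
tool_pos: [0.6061, 0.3545, 0.2689]
tcp_rot: [-1.266, -2.695, -0.238]
wrist_force: [0.2, -0.2, -0.4]
width: 0.472
grip_force: 0.0
```

Emit:
{"method": "move_arm", "body": {
  "series": [4,-0.2,1.7,1.1,2.5,5.5,7.5,4,0,0,0,0,0,0,4,0,0,0,0,0,0]
}}

```text
time: 15.5
tool_pos: [0.619, 0.3647, 0.2606]
tcp_rot: [-1.372, -2.52, -0.217]
wrist_force: [-0.1, -0.3, -0.3]
width: 0.472
grip_force: 0.0
```

```bash
python3 - <<'E'
from h import *
s=read_state(); print(s["tool_pos"],s["q"].round(2))
cv2.imwrite("pics/w3.png",read_camera("wrist")[:,:,::-1])
c=cam("wrist"); p=np.array([.6233,.3657]); e=np.array([.53,-.848])
for d in(-.185,-.095,0,.015): print(d,proj("wrist",[*(p+e*d),.022],c).round())
grasp((np.array([.5783,.4378]),-58,0),d=.085,tilt=18,z=.024,w=4,hover=0)
E
```

```text
[0.61899841 0.36466763 0.26063552] [ 0.36  0.36  1.47  0.3   1.38 -0.28]
-0.185 [263.  91.]
-0.095 [262. 152.]
0 [261. 216.]
0.015 [261. 226.]
target [0.623 0.366 0.024] yaw -58
4,-1.8,0.1,5.7,0,0,0,4,-1.8,0,5.6,0,0.5,0.5,4,-1.9,0.1,5.7,0,0,0,4,-1.9,0.1,5.6,0,0,0.5
descend
4,0,0,0,0,0,0
```

View pics/w3.png

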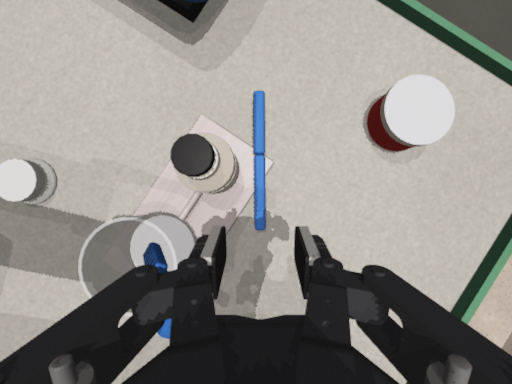

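The wrist view shows the comb at column 260, rows 91–230, centred between the fingers. The canister at (205,160) and the jar comb are clear of the descent.

Emit:
{"method": "move_arm", "body": {
  "series": [4,-1.8,0.1,5.7,0,0,0,4,-1.8,0,5.6,0,0.5,0.5,4,-1.9,0.1,5.7,0,0,0,4,0,0,0,0,0,0]
}}

```text
time: 16.05
tool_pos: [0.6177, 0.3638, 0.0788]
tcp_rot: [-1.379, -2.502, -0.21]
wrist_force: [0.8, -0.5, -0.6]
width: 0.469
grip_force: 0.0
```

Emit:
{"method": "move_arm", "body": {
  "series": [4,-1.9,0.1,5.6,0,0,0.5,4,0,0,0,0,0,0,4,0,0,0,0,0,0]
}}

```text
time: 16.42
tool_pos: [0.6263, 0.3662, 0.029]
tcp_rot: [-1.393, -2.503, -0.226]
wrist_force: [-0.5, -0.3, -0.1]
width: 0.467
grip_force: 0.0
```

Emit:
{"method": "move_arm", "body": {
  "series": [0.5,0,0,0,0,0,0,0.5,0,0,0,0,0,0,0.5,0,0,0,0,0,0,0.5,0,0,0,0,0,0]
}}

```text
time: 16.92
tool_pos: [0.6267, 0.3657, 0.0273]
tcp_rot: [-1.395, -2.502, -0.226]
wrist_force: [1.9, 0.1, 6.7]
width: 0.153
grip_force: 78.0
```

```bash
python3 - <<'E'
from h import *
s=read_state(); print(s["tool_pos"],s["wrist_force"].round(1),s["width"],s["grip_force"]); p0,R0=pose()
a=plan(p0+[.02,0,.28],R0,.5)
p,R=place(-.022,-.02,-48,24,.035,off=.008,gd=.185); print(p)
print("over"); a=plan(p+[0,0,.14],R,.5,start=a)
E
```

```text
[0.62670148 0.36571875 0.02727374] [1.9 0.1 6.7] 0.1525780668260815 78.01496880012564
0.5,1.5,0.4,-5.4,0,0,0,0.5,1.5,0.3,-5.4,0,0,0,0.5,1.5,0.4,-5.4,0,0,0,0.5,1.5,0.4,-5.4,0,0,0,0.5,1.6,0.4,-5.4,0,0,0
[0.57704347 0.24601272 0.2072598 ]
over
0.5,-0.5,-1.1,-0.5,-2,-5,-7.5,0.5,-0.3,-1.1,-0.6,-2,-4.5,-8,0.5,-0.2,-1.2,-0.5,-2,-5,-7.5,0.5,-0.2,-1.2,-0.6,-2,-5,-7.5,0.5,0,-1.2,-0.6,-2.5,-4.5,-8
0.5,0.1,-1.1,-0.7,-2,-5,-7.5,0.5,0.1,-1.1,-0.7,-2,-4.5,-7.5,0.5,0.3,-1,-0.8,-2,-5,-8,0.5,0.3,-1,-0.8,-2,-5,-7.5,0.5,0.4,-0.9,-0.9,-2,-4.5,-8
0.5,0.4,-0.8,-0.9,-2,-5,-7.5
```

The opening reads 13–16 mm, so this comb is held across its thickness and is lying on edge. The brush already in the jar occupies lateral −28 to −2 mm, so I'll insert this one at +20 mm.

```bash
python3 - <<'E'
from h import *
p0,R0=pose()
a=plan(p0+[.02,0,.28],R0,.5)
p,R=place(.020,-.02,-48,24,.035,off=.007,gd=.185); print(p)
print("over"); a=plan(p+[0,0,.14],R,.5,start=a)
E
```

```text
0.5,1.5,0.4,-5.4,0,0,0,0.5,1.5,0.3,-5.4,0,0,0,0.5,1.5,0.4,-5.4,0,0,0,0.5,1.5,0.4,-5.4,0,0,0,0.5,1.6,0.4,-5.4,0,0,0
[0.56005437 0.28443413 0.20685307]
over
0.5,-0.1,-1.1,-0.4,-2,-5,-7.5,0.5,0,-1,-0.5,-2,-4.5,-8,0.5,0.1,-1,-0.4,-2,-5,-7.5,0.5,0.2,-1,-0.6,-2,-5,-7.5,0.5,0.3,-1,-0.6,-2.5,-4.5,-8
0.5,0.3,-0.8,-0.6,-2,-5,-7.5,0.5,0.5,-0.8,-0.7,-2,-4.5,-7.5,0.5,0.4,-0.7,-0.8,-2,-5,-8,0.5,0.5,-0.6,-0.8,-2,-5,-7.5,0.5,0.4,-0.6,-0.9,-2,-4.5,-8
0.5,0.5,-0.4,-1,-2,-5,-7.5
```

Emit:
{"method": "move_arm", "body": {
  "series": [0.5,1.5,0.4,-5.4,0,0,0,0.5,1.5,0.3,-5.4,0,0,0,0.5,1.5,0.4,-5.4,0,0,0,0.5,1.5,0.4,-5.4,0,0,0,0.5,1.6,0.4,-5.4,0,0,0]
}}

```text
time: 17.55
tool_pos: [0.6454, 0.3655, 0.3063]
tcp_rot: [-1.393, -2.5, -0.218]
wrist_force: [-0.5, 0.1, -0.5]
width: 0.154
grip_force: 78.0
```

Emit:
{"method": "move_arm", "body": {
  "series": [0.5,-0.1,-1.1,-0.4,-2,-5,-7.5,0.5,0,-1,-0.5,-2,-4.5,-8,0.5,0.1,-1,-0.4,-2,-5,-7.5,0.5,0.2,-1,-0.6,-2,-5,-7.5,0.5,0.3,-1,-0.6,-2.5,-4.5,-8]
}}

```text
time: 18.18
tool_pos: [0.6055, 0.3283, 0.3232]
tcp_rot: [0.537, 2.839, 0.269]
wrist_force: [0.0, -1.0, -1.0]
width: 0.153
grip_force: 78.0
```

Emit:
{"method": "move_arm", "body": {
  "series": [0.5,0.3,-0.8,-0.6,-2,-5,-7.5,0.5,0.5,-0.8,-0.7,-2,-4.5,-7.5,0.5,0.4,-0.7,-0.8,-2,-5,-8,0.5,0.5,-0.6,-0.8,-2,-5,-7.5,0.5,0.4,-0.6,-0.9,-2,-4.5,-8]
}}

```text
time: 18.8
tool_pos: [0.5664, 0.2912, 0.3399]
tcp_rot: [-0.362, 2.381, 0.23]
wrist_force: [-0.6, 1.6, -0.3]
width: 0.149
grip_force: 78.0
```

Emit:
{"method": "move_arm", "body": {
  "series": [0.5,0.5,-0.4,-1,-2,-5,-7.5,0.5,0,0,0,0,0,0,0.5,0,0,0,0,0,0]
}}

```text
time: 19.18
tool_pos: [0.5594, 0.2842, 0.3451]
tcp_rot: [-0.503, 2.264, 0.224]
wrist_force: [0.3, 0.5, -0.4]
width: 0.15
grip_force: 78.1
```

```bash
cat >> h.py <<'E'
def checkheld(lean,off,gd):
    p0,R0=pose(); yaw=np.arctan2(JAR[1],JAR[0]); e=np.array([np.cos(yaw),np.sin(yaw),0]); l=np.radians(lean); u=e*np.sin(l)+[0,0,np.cos(l)]; n=e*np.cos(l)-[0,0,np.sin(l)]; c=p0+n*off
    im=read_camera("scene"); m=cv2.inRange(cv2.cvtColor(im,cv2.COLOR_RGB2HSV),(102,100,40),(125,255,255))
    k,lb,st,ce=cv2.connectedComponentsWithStats(m); t=proj("scene",c-u*.07)
    print("exp tip",proj("scene",c-u*gd).round(1),"end",proj("scene",c+u*(.2-gd)).round(1))
    for i in range(1,k):
        if st[i,4]>30 and np.linalg.norm(ce[i]-t)<60:
            ys,xs=np.nonzero(lb==i); X=np.c_[xs,ys]; v=np.linalg.eigh(np.cov(X.T))[1][:,1]; q=X@v
            print("obs",[X[np.abs(q-g)<1.5].mean(0).round(1) for g in (q.min(),q.max())],st[i,4])
E
python3 - <<'E'
from h import *
s=read_state(); print(s["tool_pos"],s["q"].round(2),s["width"]); p0,R0=pose()
p,R=place(.020,-.02,-48,24,.035,off=.007,gd=.185); print(p, np.degrees((R0.inv()*R).as_rotvec()))
checkheld(24,.007,.185)
a=plan([p[0],p[1],p0[2]],R,.5); print("in");plan(p,R,.5,start=a,vmax=4)
E
```

```text
[0.55944844 0.28416726 0.34510708] [ 0.42 -0.33  2.19  0.02  0.45 -1.6 ] 0.15047185240539465
[0.56005437 0.28443413 0.20685307] [ 0.0339952  -0.25198209 -0.06569042]
exp tip [347.7 201.1] end [373.2 180.2]
obs [array([375.6, 181.3]), array([346.5, 202.5])] 247
obs [array([345.6, 229.6]), array([330.7, 232.5])] 99
0.5,0,0,0,0,0,0
in
0.5,2.6,0,2.3,0,0,0,0.5,2.5,0,2.4,0,0,0,0.5,2.6,0,2.3,0,0,0,0.5,2.6,0,2.3,0,0,0
```

Emit:
{"method": "move_arm", "body": {
  "series": [0.5,2.6,0,2.3,0,0,0,0.5,2.5,0,2.4,0,0,0,0.5,0,0,0,0,0,0]
}}

```text
time: 19.6
tool_pos: [0.5584, 0.2842, 0.2709]
tcp_rot: [-0.507, 2.27, 0.223]
wrist_force: [-0.0, -0.0, -0.3]
width: 0.15
grip_force: 78.0
```

Emit:
{"method": "move_arm", "body": {
  "series": [0.5,2,0,1.8,0,0,0,0.5,2,0,1.8,0,0,0,0.5,1.2,0,1,0,0,0,0.5,0,0,0,0,0,0,0.5,0,0,0,0,0,0]
}}

```text
time: 20.23
tool_pos: [0.5601, 0.2846, 0.2081]
tcp_rot: [-0.505, 2.259, 0.224]
wrist_force: [0.3, 0.5, -0.4]
width: 0.152
grip_force: 78.0
```

```bash
python3 - <<'E'
from h import *
s=read_state(); print(s["tool_pos"],s["q"].round(2),s["wrist_force"].round(1),s["width"])
checkheld(24,.007,.185)
E
```

```text
[0.56008433 0.28459668 0.20810028] [ 0.42 -0.18  2.35  0.08  0.14 -1.66] [ 0.3  0.5 -0.4] 0.15246998928222386
exp tip [338.3 229.8] end [359.  217.1]
obs [array([361.2, 218.3]), array([330.5, 232.5])] 253
```

Inserted without contact. I'll release and back off along the tool axis, then up.

Emit:
{"method": "move_arm", "body": {
  "series": [3.5,0,0,0,0,0,0,3.5,0,0,0,0,0,0,3.5,0,0,0,0,0,0,3.5,0,0,-3,0,0,0,3.5,0,0,-3,0,0,0]
}}

```text
time: 20.9
tool_pos: [0.5181, 0.2648, 0.2461]
tcp_rot: [-0.506, 2.264, 0.223]
wrist_force: [-0.0, 0.1, 1.0]
width: 0.41
grip_force: 0.0
```

Emit:
{"method": "move_arm", "body": {
  "series": [3.5,-2.5,0,-3.3,0,0,0,3.5,-2.5,0,-3.3,0,0,0,3.5,-2.5,0,-3.3,0,0,0]
}}

```text
time: 21.28
tool_pos: [0.4974, 0.2551, 0.3698]
tcp_rot: [-0.506, 2.262, 0.224]
wrist_force: [0.6, 0.6, -0.1]
width: 0.414
grip_force: 0.0
```

```bash
python3 - <<'E'
from h import *
jarcombs(); cs=combs(); print(cs,pose()[0])
c=min(cs,key=lambda c:abs(c[0][1]+.203)); grasp(c,d=.075,tilt=27,z=.012)
t=read_camera("top");c=read_camera("scene")
C=np.zeros((450,800,3),np.uint8); C[:,:400]=cv2.resize(t[140:230,140:220,::-1],(400,450),interpolation=cv2.INTER_CUBIC); C[:,400:]=cv2.resize(c[160:280,310:417,::-1],(400,450),interpolation=cv2.INTER_CUBIC); cv2.imwrite("pics/g.png",C)
E
```

```text
blob [array([154. , 161.8]), array([179. , 200.2])] 439
[(array([0.56947981, 0.28370377]), np.float64(33.686409965946645), np.float64(0.16742015545782227)), (array([ 0.46519957, -0.20322674]), np.float64(-15.27009704730814), np.float64(0.19557398259788794))] [0.49982683 0.25617575 0.37743831]
target [ 0.538 -0.223  0.012] yaw -15.27009704730814
5,3.1,-4.5,0.5,1,7,4.5,5,2.7,-4.7,0.9,0.5,7.5,4,5,2.2,-4.9,1.3,1,7,4.5,5,1.6,-5,1.6,1,7.5,4,5,1,-5,1.8,0.5,7,4.5
5,0.4,-5.1,2,1,7.5,4,5,-0.2,-5.1,2.2,0.5,7,4.5,5,-0.8,-5,2,1,7,4,5,-1.5,-4.9,2,1,7.5,4.5,5,-2.1,-4.7,1.9,0.5,7,4
descend
5,-2.3,0,4.5,0,0,0,5,-2.2,-0.1,4.4,0,0,0
```

View pics/g.png

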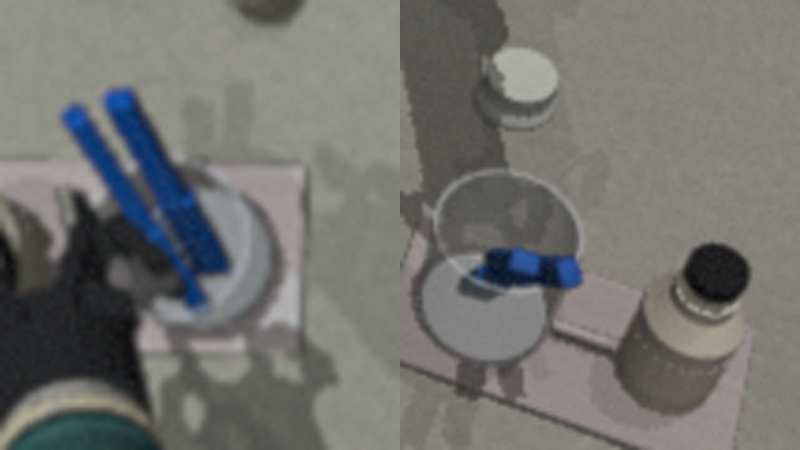

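Both stand in the jar. The free space is on its left, at lateral +13 to +48 mm, so the third comb goes in near-vertical at about +27 mm.

Emit:
{"method": "move_arm", "body": {
  "series": [5,3.1,-4.5,0.5,1,7,4.5,5,2.7,-4.7,0.9,0.5,7.5,4,5,2.2,-4.9,1.3,1,7,4.5,5,1.6,-5,1.6,1,7.5,4,5,1,-5,1.8,0.5,7,4.5]
}}

```text
time: 22.1
tool_pos: [0.5145, 0.0138, 0.2347]
tcp_rot: [-0.102, 2.969, 0.19]
wrist_force: [0.3, 0.2, 0.6]
width: 0.587
grip_force: 0.0
```

Emit:
{"method": "move_arm", "body": {
  "series": [5,0.4,-5.1,2,1,7.5,4,5,-0.2,-5.1,2.2,0.5,7,4.5,5,-0.8,-5,2,1,7,4,5,-1.5,-4.9,2,1,7.5,4.5,5,-2.1,-4.7,1.9,0.5,7,4]
}}

```text
time: 22.72
tool_pos: [0.5316, -0.226, 0.1023]
tcp_rot: [-0.355, -2.635, -0.081]
wrist_force: [0.7, -0.3, 0.6]
width: 0.583
grip_force: 0.0
```

Emit:
{"method": "move_arm", "body": {
  "series": [5,0,0,0,0,0,0,5,0,0,0,0,0,0]
}}

```text
time: 22.98
tool_pos: [0.5311, -0.2243, 0.1028]
tcp_rot: [-0.353, -2.638, -0.083]
wrist_force: [0.9, 1.6, 0.4]
width: 0.582
grip_force: 0.0
```

```bash
python3 - <<'E'
from h import *
print(pose()[0],read_state()["q"].round(2)); cs=combs(); print(cs)
c=(np.array([.4652,-.2032]),-15.27,0)
for k in cs:
    if abs(k[0][1]+.2)<.1 and k[2]>.18: c=k
p,R=grasp(c,d=.075,tilt=30,z=.011,hover=0)
c=cam("wrist");im=read_camera("wrist"); m=cv2.inRange(cv2.cvtColor(im,cv2.COLOR_RGB2HSV),(102,100,40),(125,255,255))
k,lb,st,ce=cv2.connectedComponentsWithStats(m)
for i in range(1,k):
    if st[i,4]>500:
        ys,xs=np.nonzero(lb==i); print(st[i]); Y=ys.max()-12; print("handle at",xs[ys==Y].mean(),Y, onz("wrist",(xs[ys==Y].mean(),Y),.014,c))
E
```

```text
[ 0.53109009 -0.22427762  0.10278933] [-0.4   0.51  1.61 -0.07  1.5  -1.69]
[(array([0.56828436, 0.28385559]), np.float64(32.21119182620203), np.float64(0.16610996330956268))]
target [ 0.538 -0.223  0.011] yaw -15.27
5,-2.4,0.1,4.1,0,1.5,0,5,-2.5,0.2,4,0,1,0
descend
5,0,0,0,0,0,0
[ 245   76   29  203 4320]
handle at 263.0 266 [ 0.55052927 -0.22640442  0.014     ]
```

Emit:
{"method": "move_arm", "body": {
  "series": [5,-2.4,0.1,4.1,0,1.5,0,5,-2.5,0.2,4,0,1,0,5,0,0,0,0,0,0,5,0,0,0,0,0,0]
}}

```text
time: 23.58
tool_pos: [0.539, -0.2234, 0.0135]
tcp_rot: [-0.347, -2.603, -0.086]
wrist_force: [0.6, 0.1, -0.1]
width: 0.584
grip_force: 0.0
```

Emit:
{"method": "move_arm", "body": {
  "series": [0.5,0,0,0,0,0,0,0.5,0,0,0,0,0,0,0.5,0,0,0,0,0,0,0.5,0,0,0,0,0,0]
}}

```text
time: 24.08
tool_pos: [0.5388, -0.2242, 0.013]
tcp_rot: [-0.348, -2.601, -0.087]
wrist_force: [0.5, 0.1, 7.0]
width: 0.208
grip_force: 79.7
```

```bash
python3 - <<'E'
from h import *
s=read_state(); print(s["tool_pos"],s["wrist_force"].round(1),s["width"],s["grip_force"]); p0,R0=pose()
x,z=R0.as_matrix()[:,0],R0.as_matrix()[:,2]; print("tilt",np.degrees(np.arcsin(x[2])), "yaw",np.degrees(np.arctan2(x[1],x[0])))
a=plan(p0+[-.05,.06,.27],R0,.5)
p,R=place(.026,-.007,-50,10,.032,off=.009,gd=.175); print(p)
print("over"); a=plan(p+[0,0,.14],R,.5,start=a)
E
```

```text
[ 0.53880575 -0.22422703  0.01297478] [0.5 0.1 7. ] 0.20766071336446482 79.69163723668316
tilt 29.800269648036974 yaw 164.66264691926875
0.5,3.8,0.9,-4.1,0,0,0,0.5,3.8,0.8,-4,0,0,0,0.5,3.8,0.9,-4.1,0,0,0,0.5,3.8,0.9,-4,0,0,0,0.5,3.8,0.9,-4.1,0,0,0
[0.52642435 0.27530635 0.20590419]
over
0.5,1.1,4.8,-0.2,-1,-8.5,-5,0.5,0.7,4.9,-0.2,-0.5,-8.5,-4.5,0.5,0.2,4.9,-0.3,-1,-8.5,-5,0.5,-0.2,5,-0.1,-1,-8.5,-4.5,0.5,-0.6,4.9,-0.1,-1,-8.5,-5
0.5,-1.1,4.8,0.2,-0.5,-8.5,-4.5,0.5,-1.4,4.8,0.4,-1,-8.5,-5,0.5,-1.6,4.5,0.7,-1,-8.5,-4.5,0.5,-2,4.5,1.1,-1,-8.5,-5
```

```bash
python3 - <<'E'
from h import *
p0,R0=pose()
a=plan(p0+[-.05,.06,.27],R0,.5)
p,R=place(.028,-.013,-43,17,.035,off=.005,gd=.175); print(p)
print("over"); a=plan(p+[0,0,.14],R,.5,start=a)
E
```

```text
0.5,3.8,0.9,-4.1,0,0,0,0.5,3.8,0.8,-4,0,0,0,0.5,3.8,0.9,-4.1,0,0,0,0.5,3.8,0.9,-4,0,0,0,0.5,3.8,0.9,-4.1,0,0,0
[0.5426535  0.2851172  0.20381519]
over
0.5,1,5,-0.2,-0.5,-7.5,-4.5,0.5,0.5,5,-0.3,-0.5,-8,-5,0.5,0.1,5.1,-0.3,-0.5,-8,-4.5,0.5,-0.4,5,-0.3,-1,-7.5,-5,0.5,-0.8,5,0,-0.5,-7.5,-4.5
0.5,-1.2,4.9,0.1,-0.5,-8,-5,0.5,-1.6,4.8,0.3,-0.5,-7.5,-4.5,0.5,-1.9,4.7,0.7,-0.5,-8,-5,0.5,-2.2,4.4,0.9,-0.5,-7.5,-4.5
```

Emit:
{"method": "move_arm", "body": {
  "series": [0.5,3.8,0.9,-4.1,0,0,0,0.5,3.8,0.8,-4,0,0,0,0.5,3.8,0.9,-4.1,0,0,0,0.5,3.8,0.9,-4,0,0,0,0.5,3.8,0.9,-4.1,0,0,0]
}}

```text
time: 24.7
tool_pos: [0.4878, -0.1632, 0.2832]
tcp_rot: [-0.348, -2.6, -0.087]
wrist_force: [0.5, -0.3, -0.0]
width: 0.204
grip_force: 78.7
```

Emit:
{"method": "move_arm", "body": {
  "series": [0.5,1,5,-0.2,-0.5,-7.5,-4.5,0.5,0.5,5,-0.3,-0.5,-8,-5,0.5,0.1,5.1,-0.3,-0.5,-8,-4.5,0.5,-0.4,5,-0.3,-1,-7.5,-5,0.5,-0.8,5,0,-0.5,-7.5,-4.5]
}}

```text
time: 25.32
tool_pos: [0.5184, 0.087, 0.3161]
tcp_rot: [-0.171, 2.951, 0.189]
wrist_force: [0.3, 0.3, -1.8]
width: 0.205
grip_force: 78.7
```

Emit:
{"method": "move_arm", "body": {
  "series": [0.5,-1.2,4.9,0.1,-0.5,-8,-5,0.5,-1.6,4.8,0.3,-0.5,-7.5,-4.5,0.5,-1.9,4.7,0.7,-0.5,-8,-5,0.5,-2.2,4.4,0.9,-0.5,-7.5,-4.5,0.5,0,0,0,0,0,0]
}}

```text
time: 25.95
tool_pos: [0.5393, 0.2868, 0.3404]
tcp_rot: [-0.524, 2.35, 0.204]
wrist_force: [0.2, -0.0, -2.0]
width: 0.206
grip_force: 78.9
```

```bash
python3 - <<'E'
from h import *
s=read_state(); print(s["tool_pos"],s["q"].round(2),s["width"]); p0,R0=pose()
p,R=place(.028,-.013,-43,17,.035,off=.005,gd=.175); print(p, np.degrees((R0.inv()*R).as_rotvec()))
checkheld(17,.005,.175)
a=plan([p[0],p[1],p0[2]],R,.5); print("in");plan(p,R,.5,start=a,vmax=3)
E
```

```text
[0.53925859 0.28677887 0.34037463] [ 0.45 -0.33  2.16 -0.02  0.57 -1.54] 0.2060492361322275
[0.5426535  0.2851172  0.20381519] [ 0.01356438 -0.40477201  0.03308968]
exp tip [352.1 202.9] end [377.  171.6]
obs [array([378.4, 171.3]), array([348.4, 203.3])] 350
obs [array([357.1, 232.7]), array([330.7, 232.5])] 213
0.5,-0.1,-0.1,0.2,0,-0.5,0
in
0.5,1.9,0,2,0,0,0,0.5,1.8,0,2,0,0,0,0.5,1.9,0,2,0,0,0,0.5,1.8,0,2,0,0,0,0.5,1.9,0,2,0,0,0
```

Emit:
{"method": "move_arm", "body": {
  "series": [0.5,-0.1,-0.1,0.2,0,-0.5,0,0.5,1.9,0,2,0,0,0,0.5,1.8,0,2,0,0,0,0.5,1,0,1,0,0,0,0.5,0,0,0,0,0,0]
}}

```text
time: 26.62
tool_pos: [0.5443, 0.2834, 0.2709]
tcp_rot: [-0.514, 2.345, 0.203]
wrist_force: [0.5, 0.3, 0.1]
width: 0.208
grip_force: 78.8
```

Emit:
{"method": "move_arm", "body": {
  "series": [0.5,1,0,1.1,0,0,0,0.5,1,0,1.1,0,0,0,0.5,0,0,0,0,0,0]
}}

```text
time: 27.0
tool_pos: [0.5435, 0.2843, 0.2402]
tcp_rot: [-0.517, 2.346, 0.203]
wrist_force: [-1.9, -1.0, 0.3]
width: 0.207
grip_force: 78.9
```

```bash
python3 - <<'E'
from h import *
s=read_state(); print(s["tool_pos"],s["q"].round(2),s["wrist_force"].round(1),s["width"])
checkheld(17,.005,.175)
E
```

```text
[0.54354009 0.28431799 0.24020284] [ 0.45 -0.24  2.29 -0.03  0.35 -1.54] [-1.9 -1.   0.3] 0.20668040339495564
exp tip [343.5 225.1] end [364.5 200.8]
obs [array([366. , 200.8]), array([331.2, 233.2])] 442
```

Emit:
{"method": "move_arm", "body": {
  "series": [0.5,0.7,0,0.7,0,0,0,0.5,0.7,0,0.7,0,0,0,0.5,0,0,0,0,0,0]
}}

```text
time: 27.42
tool_pos: [0.5439, 0.2841, 0.2219]
tcp_rot: [-0.517, 2.343, 0.202]
wrist_force: [-1.2, -3.0, 2.4]
width: 0.202
grip_force: 79.5
```

Emit:
{"method": "move_arm", "body": {
  "series": [0.5,0.7,0,0.7,0,0,0,0.5,0,0,0,0,0,0]
}}

```text
time: 27.68
tool_pos: [0.5429, 0.284, 0.2109]
tcp_rot: [-0.516, 2.345, 0.204]
wrist_force: [-0.3, -1.5, -1.3]
width: 0.205
grip_force: 79.1
```

Tip is about 42 mm above the worktop, with only light contact. Releasing.

Emit:
{"method": "move_arm", "body": {
  "series": [3.5,0,0,0,0,0,0,3.5,0,0,0,0,0,0,3.5,0,0,0,0,0,0,3.5,0,0,-3,0,0,0,3.5,0,0,-3,0,0,0]
}}

```text
time: 28.3
tool_pos: [0.5061, 0.267, 0.257]
tcp_rot: [-0.516, 2.343, 0.204]
wrist_force: [0.5, -0.2, -0.5]
width: 0.413
grip_force: 0.0
```

Emit:
{"method": "move_arm", "body": {
  "series": [3.5,-2.5,0,-3.3,0,0,0,3.5,-2.5,0,-3.3,0,0,0,3.5,-2.5,0,-3.3,0,0,0,3.5,0,0,0,0,0,0]
}}

```text
time: 28.8
tool_pos: [0.4965, 0.2626, 0.3876]
tcp_rot: [-0.513, 2.331, 0.207]
wrist_force: [-0.5, 0.1, -0.4]
width: 0.41
grip_force: 0.0
```

```bash
python3 - <<'E'
from h import *
print(pose()[0],read_state()["q"].round(2)); jarcombs()
t=read_camera("top");c=read_camera("scene")
C=np.zeros((450,800,3),np.uint8); C[:,:400]=cv2.resize(t[140:230,120:200,::-1],(400,450),interpolation=cv2.INTER_CUBIC); C[:,400:]=cv2.resize(c[160:280,310:417,::-1],(400,450),interpolation=cv2.INTER_CUBIC); cv2.imwrite("pics/i.png",C)
E
```

```text
[0.49647128 0.2625732  0.38760167] [ 0.45 -0.48  2.18 -0.02  0.68 -1.55]
blob [array([159.2, 160.5]), array([179. , 200.1])] 620
```

View pics/i.png

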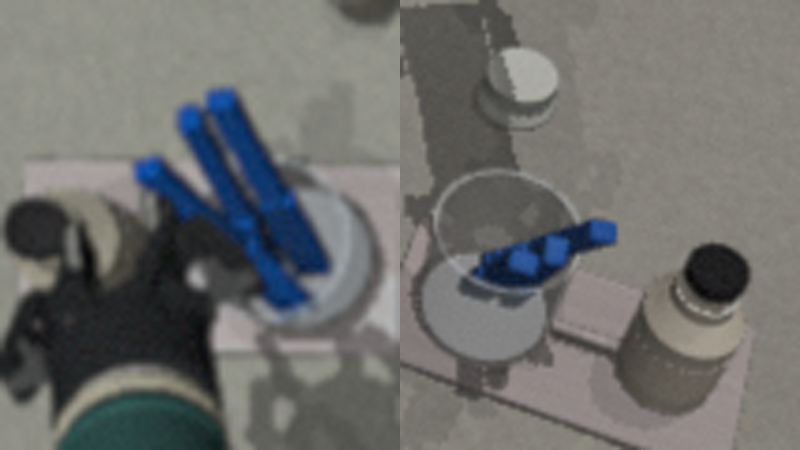

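```bash
python3 - <<'E'
from h import *
from scipy.optimize import brentq
S=lambda x,y:(310+(x-400)/400*107,160+y/450*120)
for nm,tp,en,sc in(("teeth",(177,199),(149.7,174),S(603,233)),("A",(178.5,200),(157.8,164.5),S(557,250)),("B",(184.5,193.5),(164.5,160.5),S(524,262))):
    two_=two("top",en,"scene",sc); E=two_[0]; print(nm,"end 2view",E.round(3),"gap",two_[1].round(4))
    for zt in(.02,.035,.05,.065):
        T=onz("top",tp,zt); d=E-T; L=np.linalg.norm(d); print("  zt",zt,"L",L.round(3),"lean",np.degrees(np.arccos(d[2]/L)).round(1),"tip off",np.linalg.norm(T[:2]-JAR).round(3))
E
```

```text
teeth end 2view [0.557 0.306 0.186] gap 0.0021
  zt 0.02 L 0.184 lean 25.4 tip off 0.03
  zt 0.035 L 0.172 lean 28.5 tip off 0.031
  zt 0.05 L 0.161 lean 32.1 tip off 0.031
  zt 0.065 L 0.15 lean 36.2 tip off 0.033
A end 2view [0.585 0.281 0.192] gap 0.002
  zt 0.02 L 0.197 lean 29.6 tip off 0.032
  zt 0.035 L 0.186 lean 32.5 tip off 0.033
  zt 0.05 L 0.175 lean 35.9 tip off 0.035
  zt 0.065 L 0.165 lean 39.6 tip off 0.036
B end 2view [0.599 0.263 0.186] gap 0.0032
  zt 0.02 L 0.189 lean 28.4 tip off 0.018
  zt 0.035 L 0.177 lean 31.4 tip off 0.021
  zt 0.05 L 0.166 lean 34.9 tip off 0.025
  zt 0.065 L 0.156 lean 38.9 tip off 0.028
```

All three stand in the jar, leaning 25–30° with their tips inside. Next is the cap: fingers shut, tool straight down.

```bash
python3 - <<'E'
from h import *
R=down(212,0)
a=plan([.525,.384,.25],R,0); print("down"); plan([.525,.384,.185],R,0,start=a)
E
```

```text
0,0.6,2,3,-0.5,8.5,-1.5,0,0.1,1.9,3,-0.5,8.5,-1,0,-0.4,1.9,3,-0.5,9,-1.5,0,-0.9,1.9,3,-0.5,8.5,-1.5,0,-1.4,1.8,2.8,-0.5,8.5,-1.5
down
0,0,0,3.2,0,0,0,0,0,0.1,3.3,0,0,0
```

Emit:
{"method": "move_arm", "body": {
  "series": [0,0.6,2,3,-0.5,8.5,-1.5,0,0.1,1.9,3,-0.5,8.5,-1,0,-0.4,1.9,3,-0.5,9,-1.5,0,-0.9,1.9,3,-0.5,8.5,-1.5,0,-1.4,1.8,2.8,-0.5,8.5,-1.5]
}}

```text
time: 29.58
tool_pos: [0.5259, 0.3846, 0.2487]
tcp_rot: [0.869, -3.015, 0.007]
wrist_force: [0.8, 0.5, 1.4]
width: -0.001
grip_force: 0.0
```

Emit:
{"method": "move_arm", "body": {
  "series": [0,0,0,0,0,0,0,0,0,0,0,0,0,0]
}}

```text
time: 29.82
tool_pos: [0.5256, 0.3836, 0.2489]
tcp_rot: [0.869, -3.018, 0.006]
wrist_force: [-0.2, 0.4, -0.6]
width: -0.001
grip_force: 0.0
```

```bash
python3 - <<'E'
from h import *
s=read_state(); print(s["tool_pos"],s["width"],s["wrist_force"])
R=down(212,0); plan([.525,.384,.186],R,0)
im=read_camera("wrist"); cv2.imwrite("pics/w5.png",im[:,:,::-1]); c=cam("wrist"); print("cap px",proj("wrist",[.525,.384,.155],c))
hsv=cv2.cvtColor(im,cv2.COLOR_RGB2HSV); m=cv2.inRange(hsv,(0,0,0),(180,255,50)); q=proj("wrist",[.525,.384,.155],c)
E
```

```text
[0.52555265 0.38362198 0.24894133] -0.0005776003975009504 [-0.19418132  0.40583058 -0.64833919]
0,0,0,3.1,0,0,0,0,0,0.1,3.2,0,0,0
cap px [260.740822   194.12121402]
```

View pics/w5.png

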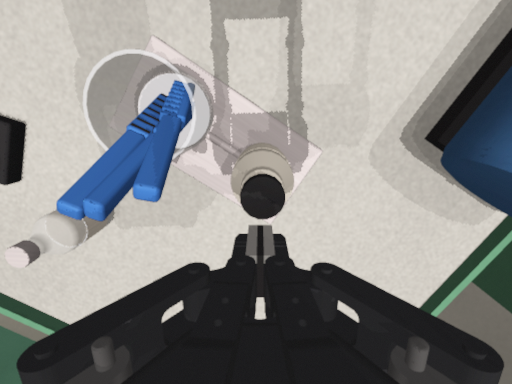

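Cap at (263,196), within 3 px of the prediction. Descending in steps.

Emit:
{"method": "move_arm", "body": {
  "series": [0,0,0,3.1,0,0,0,0,0,0,3.2,0,0,0,0,0,0,0.6,0,0,0,0,0,0,0,0,0,0]
}}

```text
time: 30.38
tool_pos: [0.5266, 0.3839, 0.1851]
tcp_rot: [-0.867, 3.013, -0.002]
wrist_force: [0.1, -0.0, 0.2]
width: -0.0
grip_force: 0.0
```

Emit:
{"method": "move_arm", "body": {
  "series": [0,0,0,0.4,0,0,0,0,0,0,0.3,0,0,0,0,0,0,0,0,0,0]
}}

```text
time: 30.75
tool_pos: [0.5266, 0.3842, 0.1757]
tcp_rot: [-0.868, 3.016, -0.004]
wrist_force: [0.1, 1.0, -0.2]
width: -0.002
grip_force: 0.0
```

Emit:
{"method": "move_arm", "body": {
  "series": [0,0,0,0.4,0,0,0,0,0,0,0,0,0,0]
}}

```text
time: 31.0
tool_pos: [0.5263, 0.3839, 0.1709]
tcp_rot: [-0.869, 3.017, -0.005]
wrist_force: [0.4, 0.3, -0.7]
width: 0.004
grip_force: 0.0
```

Emit:
{"method": "move_arm", "body": {
  "series": [0,0,0,0.5,0,0,0,0,0,0,0.3,0,0,0,0,0,0,0,0,0,0]
}}

```text
time: 31.38
tool_pos: [0.5264, 0.384, 0.1632]
tcp_rot: [-0.868, 3.017, -0.004]
wrist_force: [0.5, -0.7, 0.1]
width: -0.003
grip_force: 0.0
```

Emit:
{"method": "move_arm", "body": {
  "series": [0,0,0,0.4,0,0,0,0,0,0,0,0,0,0]
}}

```text
time: 31.62
tool_pos: [0.5268, 0.3843, 0.1598]
tcp_rot: [-0.868, 3.016, -0.004]
wrist_force: [-1.4, -1.0, 2.5]
width: 0.005
grip_force: 1.4
```

Emit:
{"method": "move_arm", "body": {
  "series": [0,0,0,0.3,0,0,0,0,0,0,0,0,0,0]
}}

```text
time: 31.88
tool_pos: [0.5269, 0.3843, 0.1569]
tcp_rot: [-0.868, 3.016, -0.004]
wrist_force: [-0.1, -0.2, 3.3]
width: -0.001
grip_force: 2.1
```

Emit:
{"method": "move_arm", "body": {
  "series": [0,0,0,0.3,0,0,0,0,0,0,0.3,0,0,0,0,0,0,0,0,0,0,0,0,0,0,0,0,0]
}}

```text
time: 32.38
tool_pos: [0.5269, 0.3844, 0.1539]
tcp_rot: [-0.868, 3.015, -0.003]
wrist_force: [-6.0, -3.1, 16.1]
width: -0.001
grip_force: 8.3
```

16 N at 8.6 mm of travel means the cap is fully down. Releasing and rising.

Emit:
{"method": "move_arm", "body": {
  "series": [0,0,0,0,0,0,0,0,0,0,-4,0,0,0,0,0,0,-5,0,0,0,0,0,0,-5,0,0,0,0,0,0,0,0,0,0]
}}

```text
time: 33.0
tool_pos: [0.5284, 0.3859, 0.2963]
tcp_rot: [-0.866, 3.007, 0.001]
wrist_force: [-0.5, 0.1, 0.2]
width: -0.0
grip_force: 0.0
```

```bash
cat >> h.py <<'E'
def lamp():
    im=read_camera("top"); g=cv2.cvtColor(im,cv2.COLOR_RGB2HSV)
    sub=g[180:240,325:415]; return im
E
python3 - <<'E'
from h import *
t=read_camera("top"); s=read_camera("scene")
A=cv2.resize(t[175:245,325:415,::-1],(540,420),interpolation=cv2.INTER_CUBIC)
cv2.imwrite("pics/l.png",A); cv2.imwrite("pics/t_l.png",t[:,:,::-1]); print(pose()[0]); jarcombs()
c=cv2.resize(t[95:165,215:325,::-1],(770,490),interpolation=cv2.INTER_CUBIC)
C=np.zeros((420,540,3),np.uint8)
cv2.imwrite("pics/l2.png",np.vstack([cv2.resize(A,(386,300)),cv2.resize(c,(386,246))]))
E
```

```text
[0.52617329 0.38431143 0.29039147]
blob [array([184.3, 194.1]), array([145.7, 173.3])] 550
```

View pics/l2.png

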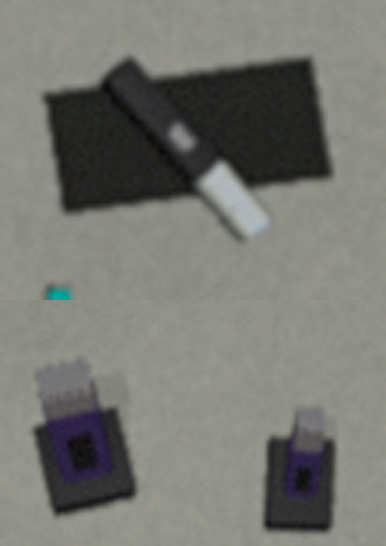

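The lamp lies across the mat with its tail at top pixel (352.3,191.3) and its lens at (385.2,229.1). The mat centre is at (368.8,206.6). My viewing budget is used up, so from here I measure numerically.

```bash
python3 - <<'E'
from h import *
C=lambda p:(325+p[0]/4.289,175+p[1]/4.286)
t,l=onz("top",C((117,70)),.019),onz("top",C((258,232)),.019)
print("tail",t,"lens",l,"len",np.linalg.norm(l-t),"yaw",np.degrees(np.arctan2(*(l-t)[1::-1])),"mid",(l+t)/2)
m=[onz("top",C(p),.004)[:2] for p in((45,95),(310,58),(331,176),(66,212))]; print("mat",np.mean(m,0),np.linalg.norm(m[0]-m[1]),np.linalg.norm(m[1]-m[2]))
K,R,tv=cam("top"); print("cam pos",-R.T@tv)
T=cv2.imread("pics/t_l.png"); S=cv2.imread("pics/scene0.png")
def show(im,r0,r1,c0,c1):
    h=cv2.cvtColor(im,cv2.COLOR_BGR2HSV)
    for r in range(r0,r1): print(r,"".join("%3d"%(v) for v in im[r,c0:c1].mean(1)))
print("top cols 222");show(T,109,146,222,258)
E
```

```text
tail [ 0.52220478 -0.34967024  0.019     ] lens [ 0.39231997 -0.45823021  0.019     ] len 0.1692788562082125 yaw -140.11054017780305 mid [ 0.45726238 -0.40395022  0.019     ]
mat [ 0.47089813 -0.40879958] 0.2174275820912785 0.09683122629554787
cam pos [ 0.35850538 -0.0516137   1.42109254]
top cols 222
109 139141141139136138137140140141139140142141141141141140137139138142143141140140140142142143144143143143140141
110 139141143141140140139140143141141141144142139135137138141140139142142142143140142141144147144141143140143141
111 142141142142140143142140143141139139141142133124127132140141142140141139142141141143144145143143144143142144
112 139139139141142139137136140138128129133133124114120129138142143142139139141141143143143144147145142142142143
113 138139140139140136127124131130118118122121119114117123126140143141140141141142141143142145148145142140140143
114 139140136129130126115116120122116117115115116114113114122138143142144142142141140141143142146145143142141142
115 139140136122118119117115117119116115117117116116117117124140144140142142140137134134140143143142146143142144
116 14
[... 2683 characters left out ...]
0 81125139142146145144
140 142143145131 88 48 45 38 42 42 48 50 46 32 20 26 24 21 18 23 29 44 49 45 44 44 47 47 48 70113135144144143141
141 144144143137101 54 44 46 40 43 46 50 50 39 19 19 19 23 22 23 34 43 45 48 42 44 49 49 45 61 98130145144145145
142 147146145141119 68 43 44 44 44 48 49 51 43 24 24 23 26 31 31 36 49 48 49 44 41 47 52 49 54 90133143144145141
143 145147146144130 78 48 45 46 47 41 46 50 46 36 31 37 41 43 40 47 50 51 45 44 48 48 51 48 49 83129146147147142
144 145144145145134 86 52 45 45 44 43 47 49 48 44 44 45 50 49 48 49 49 48 48 45 51 48 49 48 48 73118142148146141
145 144143143147136101 54 42 51 46 48 49 48 50 49 51 49 48 47 49 52 48 46 49 48 50 49 50 49 48 64102134146145140
```

```bash
python3 - <<'E'
from h import *
T=cv2.imread("pics/t_l.png")
for r in range(122,160): print(r,"".join("%3d"%(v) for v in T[r,288:314].mean(1)))
def fr(L,Rr,z):  # front-edge endpoints left,right -> outward front direction
    a,b=onz("top",L,z),onz("top",Rr,z); d=(b-a)[:2]; f=np.array([d[1],-d[0]]); f=f if f[0]<0 else -f
    return np.degrees(np.arctan2(f[1],f[0]))%360
Z=lambda p:(215+p[0]/3.509,95+(p[1]-300)/3.514)
print("clip front yaw: stand",fr(Z((56,514)),Z((135,495)),.03),"blade bottom",fr((227.5,128),(241.5,125),.137),"top back",fr((225,115),(239,111.5),.165))
f=np.radians(193);x=np.array([np.cos(f)*np.cos(.349),np.sin(f)*np.cos(.349),np.sin(.349)]);y=np.array([-np.sin(f),np.cos(f),0]);zz=np.cross(x,y)
B=onz("top",(233.9,123.3),.15); print("blade",B)
for sy,sz in((1,1),(-1,1),(1,-1),(-1,-1)): print(sy,sz,proj("top",B+y*.023*sy+zz*.013*sz).round(1))
E
```

```text
122 140143140139138140140141144141141140141142142144143141142143141139139140142140
123 143144140141141140139140143141140139142142145145142140140139140139136139142141
124 141145140140141140139141143140138138139139142141138138138141140140137138141142
125 142142143138139139140141141140136131126128129128128124128137141140138139141142
126 141139138139139141140141142138132120118118117117117116121135142145143141141140
127 139137137142140139141142141141131107113115115116115113117129139141140141141142
128 139137140141140138141142144141128103113118116117116115115123130133135141141143
129 141141141142140139140144142140124100114120118117118117117122126129132142143140
130 141141144143140140141143144139113 88113118122119119117118121126127133141143142
131 143144144143142142145143145133100 79100106112121120118117122128128131141144142
132 140140141140138138139143143127 87 77 97 95 95106106101102117126128131140145144
133 140144141133115113122124121104 71 77 91 90 86 90 92 91 93110122126129141145143
134 142145136116 76 74 82 84 82 68 65 78 86 87 87 86 87 85 86 87 92 97120140144142
135 143146131 86 53 4
[... 1569 characters left out ...]
 44 49 52 48 49 50 51 48 49 51 52 49 47 50 50 48 46 47 82127141141139
155 143131 80 43 47 52 52 51 49 47 49 50 50 49 47 48 49 50 48 46 48 78128142140137
156 143128 75 40 47 50 50 51 51 49 50 51 53 51 51 50 48 48 47 50 46 81127142140138
157 144129 73 40 49 49 51 50 52 49 50 50 50 51 48 49 50 50 50 47 50 81128142141141
158 145126 67 26 33 37 37 34 36 36 37 37 43 33 39 41 40 42 39 39 47 82127142142141
159 143131 83 40 34 35 32 30 29 32 27 34 27 27 30 28 27 26 23 28 50 95133142141143
clip front yaw: stand 193.6143219656626 blade bottom 192.2198092575727 top back 194.24133057152454
blade [0.72650103 0.05045843 0.15      ]
1 1 [240.4 119.3]
-1 1 [226.2 122.5]
1 -1 [241.4 124.1]
-1 -1 [227.5 127.3]
```

The projected clipper blade corners match the image to about a pixel. I'll do the same for the trimmer and plan the lamp grasp.

```bash
cat >> h.py <<'E'
def frame(f):
    f=np.radians(f);x=np.array([np.cos(f)*np.cos(.349),np.sin(f)*np.cos(.349),np.sin(.349)]);y=np.array([-np.sin(f),np.cos(f),0]);return x,y,np.cross(x,y)
E
python3 - <<'E'
from h import *
for a,b in(((291,136),(290.05,157)),((310,136),(309.3,157))):
    d=(onz("top",b,.02)-onz("top",a,.02)); print("front yaw",np.degrees(np.arctan2(d[1],d[0]))%360)
d=onz("top",(290.9,158.7),.02)-onz("top",(308,159.3),.02); print(np.degrees(np.arctan2(-d[0],d[1]))+180)
d=onz("top",(298.5,137.9),.108)-onz("top",(306.5,138.1),.108); print(np.degrees(np.arctan2(-d[0],d[1]))+180)
x,y,z=frame(180)
B=onz("top",(302.4,135.2),.12); print("trim",B)
for sy,sz in((1,1),(-1,1),(1,-1),(-1,-1)): print(sy,sz,proj("top",B+y*.013*sy+z*.013*sz).round(1))
# lamp grasp: tool x opposite lens dir, at lamp x=-30
mid=np.array([.4573,-.4040]); yaw=-140.1; l=np.array([np.cos(np.radians(yaw)),np.sin(np.radians(yaw))])
R=down(yaw+180); p=np.array([*(mid-.03*l),.03]); print(p)
a=plan(np.array([.45,.0,.33]),down(150),6.5); print("hover"); a=plan(p+[0,0,.12],R,6.5,start=a)
E
```

```text
front yaw 177.01660744410384
front yaw 177.3840430863171
177.83190096862543
178.3690352290953
trim [ 0.69465158 -0.17077882  0.12      ]
1 1 [306.8 132.9]
-1 1 [298.7 132.9]
1 -1 [306.  137.5]
-1 -1 [298.1 137.5]
[ 0.48031495 -0.38475651  0.03      ]
6.5,3.8,-4.1,-0.6,0,0,9,6.5,3.2,-4.6,-0.5,0,0,8.5,6.5,2.4,-5,-0.6,0,0,9,6.5,1.6,-5.4,-0.6,0,0,9,6.5,0.8,-5.5,-0.6,0,0,9
6.5,-0.2,-5.6,-0.5,0,0,8.5,6.5,-0.9,-5.5,-0.6,0,0,9
hover
6.5,-1.8,-2.7,1.5,0,0,9,6.5,-2.2,-2.3,1.5,0,0,9.5,6.5,-2.6,-1.9,1.5,0,0,9,6.5,-2.8,-1.5,1.5,0,0,9,6.5,-3.1,-1.1,1.5,0,0,9.5
6.5,-3.1,-0.5,1.6,0,0,9,6.5,-3.2,-0.1,1.5,0,0,9.5,6.5,-3.2,0.5,1.5,0,0,9,6.5,-3.1,1,1.5,0,0,9,6.5,-2.8,1.5,1.5,0,0,9.5
6.5,-2.6,1.9,1.5,0,0,9,6.5,-2.3,2.3,1.5,0,0,9
```

Emit:
{"method": "move_arm", "body": {
  "series": [6.5,3.8,-4.1,-0.6,0,0,9,6.5,3.2,-4.6,-0.5,0,0,8.5,6.5,2.4,-5,-0.6,0,0,9,6.5,1.6,-5.4,-0.6,0,0,9,6.5,0.8,-5.5,-0.6,0,0,9]
}}

```text
time: 33.78
tool_pos: [0.4701, 0.1085, 0.3171]
tcp_rot: [-0.346, -3.122, 0.005]
wrist_force: [-0.6, 0.5, -0.4]
width: 0.756
grip_force: 0.0
```

Emit:
{"method": "move_arm", "body": {
  "series": [6.5,-0.2,-5.6,-0.5,0,0,8.5,6.5,-0.9,-5.5,-0.6,0,0,9,6.5,-1.8,-2.7,1.5,0,0,9,6.5,-2.2,-2.3,1.5,0,0,9.5,6.5,-2.6,-1.9,1.5,0,0,9]
}}

```text
time: 34.4
tool_pos: [0.4572, -0.0964, 0.283]
tcp_rot: [-1.516, -2.751, 0.001]
wrist_force: [0.1, 0.0, 1.1]
width: 0.768
grip_force: 0.0
```

Emit:
{"method": "move_arm", "body": {
  "series": [6.5,-2.8,-1.5,1.5,0,0,9,6.5,-3.1,-1.1,1.5,0,0,9.5,6.5,-3.1,-0.5,1.6,0,0,9,6.5,-3.2,-0.1,1.5,0,0,9.5,6.5,-3.2,0.5,1.5,0,0,9]
}}

```text
time: 35.02
tool_pos: [0.4692, -0.2558, 0.207]
tcp_rot: [-2.469, -1.94, 0.0]
wrist_force: [0.6, -0.8, -0.5]
width: 0.759
grip_force: 0.0
```

```bash
python3 - <<'E'
from h import *
print(pose()[0],read_state()["q"].round(2))
t=read_camera("top"); h=cv2.cvtColor(t,cv2.COLOR_RGB2HSV); T=cv2.imread("pics/t_l.png")
d=np.abs(t[175:245,325:415,::-1].astype(int)-T[175:245,325:415]).max(2); ys,xs=np.nonzero(d>40); print("changed",len(xs), (xs.min()+325,xs.max()+325,ys.min()+175,ys.max()+175) if len(xs) else "")
m=(t[175:245,325:415].min(2)>165); ys,xs=np.nonzero(m); print("bright",len(xs),xs.mean()+325,ys.mean()+175)
m=(T[175:245,325:415].min(2)>165); ys,xs=np.nonzero(m); print("bright before",len(xs),xs.mean()+325,ys.mean()+175)
jarcombs()
mid=np.array([.4573,-.4040]); yaw=-140.1; l=np.array([np.cos(np.radians(yaw)),np.sin(np.radians(yaw))])
R=down(yaw+180); p=np.array([*(mid-.03*l),.03])
a=plan(p+[0,0,.09],R,6.5); print("down"); plan(p,R,6.5,start=a)
E
```

```text
[ 0.46915241 -0.25577686  0.20696863] [-0.55  0.02  1.94  0.    1.18 -0.31]
changed 2324 (np.int64(325), np.int64(394), np.int64(175), np.int64(244))
bright 46 380.4347826086956 222.65217391304347
bright before 78 379.55128205128204 221.24358974358975
blob [array([155.3, 163.3]), array([178.7, 200.3])] 423
blob [array([186. , 168.5]), array([182. , 194.2])] 149
6.5,-3,1.1,2.1,0,0,9,6.5,-2.9,1.5,2.2,0,0,9,6.5,-2.6,1.9,2.1,0,0,9.5,6.5,-2.2,2.4,2.1,0,0,9
down
6.5,0,0,4.5,0,0,0,6.5,0,0,4.5,0,0,0
```

Emit:
{"method": "move_arm", "body": {
  "series": [6.5,-3,1.1,2.1,0,0,9,6.5,-2.9,1.5,2.2,0,0,9,6.5,-2.6,1.9,2.1,0,0,9.5,6.5,-2.2,2.4,2.1,0,0,9,6.5,0,0,0,0,0,0]
}}

```text
time: 35.75
tool_pos: [0.4821, -0.3838, 0.1218]
tcp_rot: [-2.948, -1.076, 0.001]
wrist_force: [-0.7, 0.3, 0.6]
width: 0.767
grip_force: 0.0
```

```bash
python3 - <<'E'
from h import *
print(pose()[0],read_state()["q"].round(2))
mid=np.array([.4573,-.4040]); yaw=-140.1; l=np.array([np.cos(np.radians(yaw)),np.sin(np.radians(yaw))])
c=cam("wrist"); im=read_camera("wrist"); print({s:proj("wrist",[*(mid+l*s),.025],c).round() for s in(-.085,-.03,.025,.055,.085)})
m=(im.min(2)>190).astype(np.uint8); k,lb,st,ce=cv2.connectedComponentsWithStats(m)
for i in range(1,k):
    if st[i,4]>150: print("bright",st[i],ce[i].round(),onz("wrist",ce[i],.03,c).round(3))
d=(im.max(2)<60).astype(np.uint8)
for r in range(60,300,20): print(r,"".join("#" if d[r,q] else ("o" if m[r,q] else ".") for q in range(100,420,5)))
jarcombs()
R=down(yaw+180); p=np.array([*(mid-.03*l),.03]); plan(p,R,6.5)
E
```

```text
[ 0.48212007 -0.3838395   0.12184537] [-0.71  0.25  1.84  0.    1.05  0.16]
{-0.085: array([260., 136.]), -0.03: array([260., 197.]), 0.025: array([260., 251.]), 0.055: array([259., 278.]), 0.085: array([259., 303.])}
bright [    0     0   512   346 82944] [290. 100.] [ 0.561 -0.349  0.03 ]
bright [377 111  45  28 375] [396. 124.] [ 0.603 -0.429  0.03 ]
bright [372 124  62  59 752] [411. 152.] [ 0.596 -0.456  0.03 ]
bright [401 164  33  25 261] [415. 178.] [ 0.583 -0.476  0.03 ]
bright [146 244  17  20 214] [154. 253.] [ 0.374 -0.343  0.03 ]
bright [ 191  253  138   70 5181] [257. 295.] [ 0.401 -0.448  0.03 ]
bright [  0 295  39  41 654] [ 12. 312.] [ 0.222 -0.269  0.03 ]
bright [  94  325   59   59 1738] [128. 357.] [ 0.249 -0.391  0.03 ]
bright [ 368  326   59   58 1721] [392. 357.] [ 0.435 -0.611  0.03 ]
60 oooooooooooooooooooooooooooooooooooooooooooooooooooooooooooooooo
80 oooooooooooooooooooooooooooooooooooooooooooooooooooooooooooooooo
100 oooooooooooooooooooooooooooooooooooooooooooooooooooooo.......o.o
120 ooooooooooooooooooo.......ooooooooooo.....o.........o.oo...ooo..
140 ooooooooooooooooo....##.#####......#.oo.oooo.oo......o.o......o.
160 .o.......o.....######################....o........o..........o..
180 .o...........###############################....o.ooo...o....ooo
200 .............#####################################.o......oooooo
220 ....................###########...######################.....o..
240 ................#..##..o...##############...##..##......oooooooo
260 ...........o.#...####..........ooo..#####..#####...#.ooooooooooo
280 ####################.ooooooooo.ooo..ooooo....##############.####
blob [array([155.3, 163.3]), array([179.6, 200. ])] 421
blob [array([185.8, 168.6]), array([182. , 194.2])] 150
6.5,-0.2,0,4.7,0,0,0,6.5,-0.1,-0.1,4.7,0,0,0.5
```

Emit:
{"method": "move_arm", "body": {
  "series": [6.5,-0.2,0,4.9,0,0,0,6.5,0,-0.1,5,0,0,0.5,6.5,0,0,0,0,0,0,6.5,0,0,0,0,0,0]
}}

```text
time: 36.35
tool_pos: [0.4834, -0.3852, 0.0287]
tcp_rot: [2.95, 1.066, 0.006]
wrist_force: [0.1, -0.7, 1.6]
width: 0.766
grip_force: 0.0
```

Emit:
{"method": "move_arm", "body": {
  "series": [1,0,0,0,0,0,0,1,0,0,0,0,0,0,1,0,0,0,0,0,0,1,0,0,0,0,0,0,1,0,0,0,0,0,0]
}}

```text
time: 36.98
tool_pos: [0.4839, -0.3864, 0.0295]
tcp_rot: [2.95, 1.063, 0.008]
wrist_force: [-1.0, 2.1, 7.0]
width: 0.324
grip_force: 80.6
```

```bash
cat >> h.py <<'E'
BC=(np.array([.7265,.0505,.15]),193.2); BT=(np.array([.6947,-.1708,.12]),177.6)
def aim(B,f,dist=.052,g=.115,off=.0):
    """tool pose: lamp axis along -x of blade; g = lens-to-grip distance, off = axis distance ahead of TCP along tool z"""
    x,y,z=frame(f); R=Ro.from_matrix(np.c_[x,np.cross(-z,x),-z])
    return B+x*(dist+g)-R.apply([0,0,off]),R
E
python3 - <<'E'
from h import *
s=read_state(); print(s["tool_pos"],s["width"],s["grip_force"],s["wrist_force"].round(1)); p0,R0=pose()
l=np.array([np.cos(np.radians(-140.1)),np.sin(np.radians(-140.1))]); g=(np.array([.3923,-.4582])-p0[:2])@l; print("g",g,"off",p0[2]-.019)
p,R=aim(*BC,dist=.055,g=g,off=p0[2]-.019); print(p,R.as_matrix().round(2).tolist())
a=plan(p0+[0,.0,.2],R0,1); a=plan([.47,-.12,.28],down(120),1,start=a); print("pre"); x=frame(BC[1])[0]; a=plan(p+x*.1,R,1,start=a); 
E
```

```text
[ 0.48385945 -0.38644387  0.0295349 ] 0.32439528291335595 80.58526039123535 [-1.   2.1  7. ]
g 0.11626915960449183 off 0.010534900965696824
[0.57331542 0.01457088 0.21846671] [[-0.91, -0.23, -0.33], [-0.21, 0.97, -0.08], [0.34, -0.0, -0.94]]
1,0,0,-5,0,0,0,1,0,0.1,-5,0,0,0,1,0,0,-5,0,0,0,1,0,0.1,-5,0,0,0
1,1.8,-2.4,-0.6,0,0,-9,1,2.1,-2.1,-0.5,0,0,-9,1,2.4,-1.7,-0.6,0,0,-9,1,2.7,-1.3,-0.6,0,0,-8.5,1,2.8,-0.9,-0.6,0,0,-9
1,2.9,-0.4,-0.5,0,0,-9,1,3,0,-0.6,0,0.5,-9,1,3,0.5,-0.6,0.5,0,-9,1,2.8,0.9,-0.5,0,0,-9
pre
1,1.1,0.8,0.3,1.5,2,-9,1,1,1.1,0.4,1.5,2.5,-9,1,0.8,1.1,0.4,2,2,-9,1,0.6,1.3,0.3,1.5,2,-9,1,0.4,1.4,0.3,1.5,2,-9
1,0.2,1.4,0.3,1.5,2,-9,1,-0.1,1.4,0.3,1.5,2.5,-9,1,-0.4,1.4,0.2,2,2,-9.5
```

Lamp gripped (width reading fits the 30 mm grip). Lifting and swinging round to in front of the clipper.

Emit:
{"method": "move_arm", "body": {
  "series": [1,0,0,-5,0,0,0,1,0,0.1,-5,0,0,0,1,0,0,-5,0,0,0,1,0,0.1,-5,0,0,0]
}}

```text
time: 37.48
tool_pos: [0.4826, -0.3862, 0.2288]
tcp_rot: [2.953, 1.064, 0.005]
wrist_force: [0.5, -0.6, -2.3]
width: 0.324
grip_force: 79.5
```

Emit:
{"method": "move_arm", "body": {
  "series": [1,1.8,-2.4,-0.6,0,0,-9,1,2.1,-2.1,-0.5,0,0,-9,1,2.4,-1.7,-0.6,0,0,-9,1,2.7,-1.3,-0.6,0,0,-8.5,1,2.8,-0.9,-0.6,0,0,-9]
}}

```text
time: 38.1
tool_pos: [0.4749, -0.237, 0.256]
tcp_rot: [2.324, 2.108, 0.003]
wrist_force: [0.9, 0.1, -1.5]
width: 0.326
grip_force: 79.7
```

Emit:
{"method": "move_arm", "body": {
  "series": [1,2.9,-0.4,-0.5,0,0,-9,1,3,0,-0.6,0,0.5,-9,1,3,0.5,-0.6,0.5,0,-9,1,2.8,0.9,-0.5,0,0,-9]
}}

```text
time: 38.6
tool_pos: [0.4692, -0.1182, 0.2784]
tcp_rot: [-1.557, -2.721, -0.002]
wrist_force: [0.9, 0.2, -1.3]
width: 0.323
grip_force: 79.7
```

Emit:
{"method": "move_arm", "body": {
  "series": [1,1.1,0.8,0.3,1.5,2,-9,1,1,1.1,0.4,1.5,2.5,-9,1,0.8,1.1,0.4,2,2,-9,1,0.6,1.3,0.3,1.5,2,-9,1,0.4,1.4,0.3,1.5,2,-9]
}}

```text
time: 39.22
tool_pos: [0.4769, -0.0481, 0.2616]
tcp_rot: [-0.364, -2.889, 0.035]
wrist_force: [-0.0, -0.4, -1.9]
width: 0.324
grip_force: 79.6
```

Emit:
{"method": "move_arm", "body": {
  "series": [1,0.2,1.4,0.3,1.5,2,-9,1,-0.1,1.4,0.3,1.5,2.5,-9,1,-0.4,1.4,0.2,2,2,-9.5,1,0,0,0,0,0,0,1,0,0,0,0,0,0]
}}

```text
time: 39.85
tool_pos: [0.4814, -0.0068, 0.2512]
tcp_rot: [0.326, -2.774, 0.057]
wrist_force: [-0.2, -1.2, -1.1]
width: 0.325
grip_force: 79.6
```

```bash
python3 - <<'E'
from h import *
s=read_state(); print(s["tool_pos"],s["width"],s["q"].round(2)); p0,R0=pose()
p,R=aim(*BC,dist=.055,g=.116,off=.0105); print("target",p,"rot err",np.degrees((R0.inv()*R).as_rotvec()).round(1))
# lamp check: expected lens & head positions vs bright pixels
ax=-R0.as_matrix()[:,0]; c0=p0+R0.apply([0,0,.0105]); L=c0+ax*.116
for n in("top","scene"):
    im=read_camera(n); h=cv2.cvtColor(im,cv2.COLOR_RGB2HSV); q=proj(n,L-ax*.03).round().astype(int); print(n,"lens",proj(n,L).round(1),"head back",proj(n,L-ax*.06).round(1))
    x0,y0=q-14; sub=im[y0:y0+28,x0:x0+28]
    for r in range(0,28,1): print(y0+r,"".join("%4d"%v for v in sub[r,::1].min(1)))  if n=="top" else 0
    print("x0",x0)
plan(p,R,1,vmax=3)
E
```

```text
[ 0.48143233 -0.00675776  0.25123895] 0.32505090670429493 [-0.01  0.12  1.79 -0.08  1.57 -1.8 ]
target [0.57355005 0.01462591 0.21834187] rot err [-0.  -0.1  0.2]
top lens [243.  164.3] head back [246.9 181.2]
159   31  34  37  35  33  31  32  33  31  31  36  34  25  23  34  33  29  30  33  42  49  52  52  54  49  43  44  77
160   27  28  31  34  34  28  35  31  34  32  29  34  34  33  31  32  32  30  30  41  44  50  52  55  55  47  46  73
161   34  31  37  32  33  29  32  36  34  33  31  33  27  27  30  32  31  23  26  41  46  49  52  53  49  47  45  70
162   32  37  33  32  37  32  31  36  34  32  27  40  32  35  33  24  29  27  31  37  48  49  55  50  53  45  44  68
163   33  33  31  33  34  35  34  36  31  35  31  33  39  30  35  27  30  34  29  42  49  53  52  52  53  47  41  68
164   33  31  32  31  35  31  28  32  31  29  34  26  30  25  34  29  34  31  34  43  48  54  53  52  52  46  41  68
165   28  30  34  28  29  32  33  31  34  33  34  33  31  37  34  30  32  29  32  40  47  49  53  55  46  48  41  68
166   31  34  34  26  30  34  32  32  34  32  28  28  37  31  33  30  3
[... 1819 characters left out ...]
18  21  27  21  26  25  22  33  26  26  25  21  33  63  88  68  38  37  35  39  31  33  46  72  97
183   61  34  19  21  21  19  28  17  28  18  24  26  23  18  24  28  42  68  45  38  35  39  39  42  30  24  44  70
184   55  32  24  16  18  25  20  28  23  22  26  27  22  26  28  23  32  40  43  41  44  45  42  39  32  17  31  52
185   50  35  24  18  29  23  15  23  17  28  31  24  25  18  25  28  31  39  43  49  47  48  49  43  39  19  26  39
186   42  35  31  26  25  11  21  24  28  28  20  30  21  25  28  26  32  41  49  47  47  48  43  43  35  22  28  28
x0 231
scene lens [251.4 191.7] head back [254.6 170.1]
x0 239
1,-2.5,0,0,0,0,0,1,-2.5,0,-0.1,0,0,0,1,-2.5,0,0,0,0,0,1,-2.5,0,0,0,0,0
```

```bash
python3 - <<'E'
from h import *
im=read_camera("scene"); 
for r in range(160,200): print(r,"".join("%4d"%v for v in im[r,240:266].min(1)))
E
```

```text
160  118 118 115 114 118 117 117 121 118 119  80  30  22  16  17  25  21  22  17  19  14  12  54 112 106  79
161  119 118 117 117 120 117 120 117 120 119  70  27  15  12  17  15  21  15  16  24  12  28  79 113  87  73
162  118 118 117 116 117 116 118 117 117 117  68  30  24  18  23  20  18  19  16  13  11  36  99 120  86  74
163  116 119 117 116 114 115 119 118 117 115  63  20  18  12  15  13  19  18  22  21  12  38 101  97  84  86
164  117 119 116 114 111 113 114 116 118 100  50  22  12  17  21  27  19  20  13  27  17  43 116  98  86  87
165  117 118 115 112 111 112 111 114 117  96  49  20  21  19  17  13  17  20  24  15  15  30  84  84  89  84
166  116 117 117 112 115 117 115 115 115  81  36  12  24  20  17  15  21  23  10  21  17  50  84  86  91  85
167  116 111 115 114 114 114 115 112 118  78  40  19  33  28  29  30  19   7  16   6  15  42  82  87  90  88
168  117 118 116 116 117 116 116 118 116  84  51  47  60  63  67  60  51  43  27  23  20  54  79  86  84  84
169  116 119 118 116 115 114 118 119 122 102  81  81  88  90  90  94  97  82  62  38  31  59  82  85  86  84
170  115 1
[... 2559 characters left out ...]
44  49  69  81  85  83  79  91 114 116 118 118
194  114 116 115 117  82  65  68  81  82  84  80  81  83  79  80  84  81  82  83  83  77 112 119 119 119 120
195  112 115 113 114  83  67  72  82  85  81  84  86  81  76  76  80  84  78  76  74  76 112 118 121 119 118
196  114 116 114 105  75  73  80  82  77  76  88  99  83  77  78  76  81  76  75  72  78 113 121 120 120 119
197  115 116 114  83  73  83  80  78  74  91 112  87  75  76  77  78  75  76  76  77  89 117 119 120 119 121
198  119 116 106  78  74  83  84  78  79 114 119  88  76  75  73  75  76  75  77  79 103 121 119 120 117 120
199  117 115  86  70  77  83  79  77  90 111 113  84  78  75  75  77  76  73  73  75  93 116 120 121 118 119
```

In the scene camera the lamp head runs from (254.5,169.5) to the lens at (251,190.5), within 1 px of the prediction. Advancing and holding over 3 s.

Emit:
{"method": "move_arm", "body": {
  "series": [1,-2.5,0,0,0,0,0,1,-2.5,0,-0.1,0,0,0,1,-2.5,0,0,0,0,0,1,-1.5,0,0,0,0,0,1,-1,0,0,0,0,0]
}}

```text
time: 40.62
tool_pos: [0.5734, 0.0153, 0.2173]
tcp_rot: [0.327, -2.772, 0.056]
wrist_force: [0.2, -1.1, -1.3]
width: 0.325
grip_force: 79.6
```

Emit:
{"method": "move_arm", "body": {
  "series": [1,0,0,0,0,0,0,1,0,0,0,0,0,0,1,0,0,0,0,0,0,1,0,0,0,0,0,0,1,0,0,0,0,0,0]
}}

```text
time: 41.25
tool_pos: [0.573, 0.0155, 0.2177]
tcp_rot: [0.328, -2.773, 0.056]
wrist_force: [0.4, 0.4, -1.8]
width: 0.325
grip_force: 79.6
```

```bash
cat >> h.py <<'E'
def rel(B,f):
    p0,R0=pose(); ax=-R0.as_matrix()[:,0]; L=p0+R0.apply([0,0,.0105])+ax*.116; x,y,z=frame(f); d=L-B
    print("lens in blade frame mm",(np.array([d@x,d@y,d@z])*1000).round(1),"ang",np.degrees(np.arccos(-ax@x)).round(1))
E
python3 - <<'E'
from h import *
rel(*BC); print(read_state()["wrist_force"])
E
```

```text
lens in blade frame mm [55.1 -1.6 -1. ] ang 0.3
[ 0.40573112  0.43303137 -1.78993696]
```

Emit:
{"method": "move_arm", "body": {
  "series": [1,0,0,0,0,0,0,1,0,0,0,0,0,0,1,0,0,0,0,0,0,1,0,0,0,0,0,0,1,0,0,0,0,0,0]
}}

```text
time: 41.88
tool_pos: [0.573, 0.0155, 0.2174]
tcp_rot: [0.328, -2.773, 0.056]
wrist_force: [-0.1, -0.3, -0.9]
width: 0.328
grip_force: 79.6
```

Emit:
{"method": "move_arm", "body": {
  "series": [1,0,0,0,0,0,0,1,0,0,0,0,0,0,1,0,0,0,0,0,0,1,0,0,0,0,0,0,1,0,0,0,0,0,0]
}}

```text
time: 42.5
tool_pos: [0.5731, 0.0156, 0.2175]
tcp_rot: [0.328, -2.773, 0.056]
wrist_force: [-1.0, -0.3, -0.8]
width: 0.326
grip_force: 79.6
```

Emit:
{"method": "move_arm", "body": {
  "series": [1,0,0,0,0,0,0,1,0,0,0,0,0,0,1,0,0,0,0,0,0,1,0,0,0,0,0,0,1,0,0,0,0,0,0]
}}

```text
time: 43.12
tool_pos: [0.573, 0.0156, 0.2174]
tcp_rot: [0.328, -2.773, 0.056]
wrist_force: [0.3, 0.1, -0.7]
width: 0.327
grip_force: 79.6
```

Emit:
{"method": "move_arm", "body": {
  "series": [1,0,0,0,0,0,0,1,0,0,0,0,0,0,1,0,0,0,0,0,0,1,0,0,0,0,0,0,1,0,0,0,0,0,0]
}}

```text
time: 43.75
tool_pos: [0.573, 0.0156, 0.2175]
tcp_rot: [0.328, -2.773, 0.056]
wrist_force: [0.6, 0.8, -0.3]
width: 0.322
grip_force: 79.6
```

```bash
python3 - <<'E'
from h import *
rel(*BC); p0,R0=pose(); xc=frame(BC[1])[0]; xt=frame(BT[1])[0]
a=plan(p0+xc*.12,R0,1); p,R=aim(*BT,dist=.052,g=.116,off=.0105); print("to",p)
a=plan(p+xt*.1,R,1,start=a); print("in"); plan(p,R,1,start=a,vmax=3)
E
```

```text
lens in blade frame mm [55.  -1.6 -1.2] ang 0.3
1,6,0,0,0,0,0,1,6,0.1,0,0,0,0
to [ 0.54055375 -0.16433936  0.187316  ]
1,1.2,-4.8,1.7,-2,0,5,1,0.7,-4.9,1.6,-1.5,0,5,1,0.4,-4.9,1.5,-2,0,5
in
1,-2.5,0,0,0,0,0,1,-2.5,0,0,0,0,0,1,-2.5,0,0,0,0,0,1,-2.5,0,0,0,0,0
```

Emit:
{"method": "move_arm", "body": {
  "series": [1,6,0,0,0,0,0,1,6,0.1,0,0,0,0,1,1.2,-4.8,1.7,-2,0,5,1,0.7,-4.9,1.6,-1.5,0,5,1,0.4,-4.9,1.5,-2,0,5]
}}

```text
time: 44.38
tool_pos: [0.4462, -0.1612, 0.2217]
tcp_rot: [-0.064, -2.791, -0.013]
wrist_force: [0.2, 0.2, -1.6]
width: 0.325
grip_force: 79.7
```

Emit:
{"method": "move_arm", "body": {
  "series": [1,0,0,0,0,0,0,1,0,0,0,0,0,0]
}}

```text
time: 44.62
tool_pos: [0.4463, -0.1599, 0.2215]
tcp_rot: [-0.061, -2.789, -0.014]
wrist_force: [-0.2, 0.1, -1.8]
width: 0.328
grip_force: 79.8
```

```bash
python3 - <<'E'
from h import *
rel(*BT); p,R=aim(*BT,dist=.052,g=.116,off=.0105); plan(p,R,1,vmax=3)
im=read_camera("scene"); p0,R0=pose(); ax=-R0.as_matrix()[:,0]; L=p0+R0.apply([0,0,.0105])+ax*.116; print(proj("scene",L),proj("scene",L-ax*.06)); q=proj("scene",L).astype(int)
for r in range(q[1]-6,q[1]+7): print(r,"".join("%4d"%v for v in im[r,q[0]-8:q[0]+8].min(1)))
E
```

```text
lens in blade frame mm [152.4  -0.4  -0.5] ang 0.2
1,-2.5,0,0,0,0,0,1,-2.5,0,0,0,0,0,1,-2.5,0,0,0,0,0,1,-2.5,0,0,0,0,0
[194.87848106 170.54806305] [203.9555052 152.0756522]
164  125 125 125 123 125 122 110  92  98 104  96  95  95  93  88  86
165  129 126 123 124 124 120  99  95  99 104 104 103  96  89  90  82
166  127 126 126 122 121 109  94  97 103 106 107 106  99  90  87  80
167  127 123 125 127 122  96  94  96 104 108 107 103  99  95  83  74
168  122 128 124 127 116  86  69  83  98 103 104 105  98  90  79  74
169  123 123 126 127 122  96  49  32  42  72  96  97  95  87  78  74
170  128 125 125 125 126 124  93  56  28  27  39  71  85  84  74  80
171  128 126 124 126 127 127 124 103  77  46  29  27  49  68  72  96
172  128 126 127 127 123 124 125 128 128 103  72  51  39  53  78 110
173  130 127 125 123 127 127 127 124 131 118 115 103  89  92  98 113
174  132 128 126 127 125 128 124 123 114 115 114 114 112 112 114 116
175  132 127 127 126 125 128 125 112 113 113 114 115 112 113 115 116
176  132 129 126 124 126 121 115 114 116 115 116 114 112 113 111 106
```

Lens seen at about (196,170), as predicted. Advancing and holding.

Emit:
{"method": "move_arm", "body": {
  "series": [1,-2.5,0,0,0,0,0,1,-2.5,0,0,0,0,0,1,-2.5,0,0,0,0,0,1,-1.5,0,0,0,0,0,1,-1,0,0,0,0,0]
}}

```text
time: 45.3
tool_pos: [0.5408, -0.163, 0.1869]
tcp_rot: [-0.058, -2.789, -0.012]
wrist_force: [-0.1, 0.3, -1.6]
width: 0.327
grip_force: 79.8
```

Emit:
{"method": "move_arm", "body": {
  "series": [1,0,0,0,0,0,0,1,0,0,0,0,0,0,1,0,0,0,0,0,0,1,0,0,0,0,0,0,1,0,0,0,0,0,0]
}}

```text
time: 45.92
tool_pos: [0.5399, -0.1642, 0.1871]
tcp_rot: [-0.061, -2.789, -0.013]
wrist_force: [-0.3, -0.5, -2.0]
width: 0.327
grip_force: 79.8
```

Emit:
{"method": "move_arm", "body": {
  "series": [1,0,0,0,0,0,0,1,0,0,0,0,0,0,1,0,0,0,0,0,0,1,0,0,0,0,0,0,1,0,0,0,0,0,0]
}}

```text
time: 46.55
tool_pos: [0.5401, -0.164, 0.1869]
tcp_rot: [-0.06, -2.789, -0.013]
wrist_force: [-0.2, -0.1, -1.1]
width: 0.324
grip_force: 79.8
```

Emit:
{"method": "move_arm", "body": {
  "series": [1,0,0,0,0,0,0,1,0,0,0,0,0,0,1,0,0,0,0,0,0,1,0,0,0,0,0,0,1,0,0,0,0,0,0]
}}

```text
time: 47.18
tool_pos: [0.5401, -0.1641, 0.1869]
tcp_rot: [-0.06, -2.789, -0.013]
wrist_force: [-0.2, -0.1, -1.3]
width: 0.325
grip_force: 79.8
```

Emit:
{"method": "move_arm", "body": {
  "series": [1,0,0,0,0,0,0,1,0,0,0,0,0,0,1,0,0,0,0,0,0,1,0,0,0,0,0,0,1,0,0,0,0,0,0]
}}

```text
time: 47.8
tool_pos: [0.5401, -0.1641, 0.187]
tcp_rot: [-0.06, -2.789, -0.013]
wrist_force: [0.4, -0.2, -1.6]
width: 0.324
grip_force: 79.8
```

Emit:
{"method": "move_arm", "body": {
  "series": [1,0,0,0,0,0,0,1,0,0,0,0,0,0,1,0,0,0,0,0,0,1,0,0,0,0,0,0,1,0,0,0,0,0,0]
}}

```text
time: 48.42
tool_pos: [0.5401, -0.164, 0.1869]
tcp_rot: [-0.06, -2.789, -0.013]
wrist_force: [0.8, -0.7, -2.4]
width: 0.33
grip_force: 79.8
```

```bash
python3 - <<'E'
from h import *
rel(*BT); p0,R0=pose(); xt=frame(BT[1])[0]
a=plan(p0+xt*.1+[0,0,.04],R0,1)
# lamp along mat length: lens direction; mat x axis yaw
C=lambda p:(325+p[0]/4.289,175+p[1]/4.286)
d=onz("top",C((310,58)),.004)-onz("top",C((45,95)),.004); my=np.degrees(np.arctan2(d[1],d[0])); print("mat yaw",my)
M=np.array([.4709,-.4088])
yaw=min([my,my+180],key=lambda v:abs((v-(-60)+180)%360-180)) # lens dir
l=np.array([np.cos(np.radians(yaw)),np.sin(np.radians(yaw))]); R=down(yaw+180); p=np.array([*(M-.031*l),.0305]); print("place",p,yaw)
a=plan(p+[0,0,.13],R,1,start=a); print("down"); plan(p,R,1,start=a)
E
```

```text
lens in blade frame mm [52.3 -0.2 -0.8] ang 0.2
1,5.7,0,-1.9,0,0,0,1,5.7,0,-1.8,0,0,0
mat yaw -82.05649826354146
place [ 0.46661591 -0.37809745  0.0305    ] -82.05649826354146
1,-0.7,-2.4,0.9,-1.5,-2,8.5,1,-1,-2.3,0.9,-1.5,-1.5,9,1,-1.4,-2.2,0.9,-1.5,-2,8.5,1,-1.6,-1.9,0.9,-1.5,-2,9,1,-1.9,-1.7,0.8,-1.5,-2,8.5
1,-2,-1.5,1,-1.5,-1.5,9,1,-2.3,-1.1,0.9,-2,-2,8.5,1,-2.3,-0.8,1,-1.5,-2,9,1,-2.4,-0.4,1,-1.5,-2,8.5
down
1,0,0,4.3,0,0,0,1,0,0,4.4,0,0,0,1,0,0,4.3,0,0,0
```

Held for over 3 s. Carrying the lamp back to the mat, to lie along its length.

Emit:
{"method": "move_arm", "body": {
  "series": [1,5.7,0,-1.9,0,0,0,1,5.7,0,-1.8,0,0,0]
}}

```text
time: 48.68
tool_pos: [0.4448, -0.1599, 0.2607]
tcp_rot: [-0.06, -2.787, -0.014]
wrist_force: [0.0, 0.1, -0.3]
width: 0.324
grip_force: 79.8
```

Emit:
{"method": "move_arm", "body": {
  "series": [1,-0.7,-2.4,0.9,-1.5,-2,8.5,1,-1,-2.3,0.9,-1.5,-1.5,9,1,-1.4,-2.2,0.9,-1.5,-2,8.5,1,-1.6,-1.9,0.9,-1.5,-2,9,1,-1.9,-1.7,0.8,-1.5,-2,8.5]
}}

```text
time: 49.3
tool_pos: [0.4578, -0.2822, 0.2052]
tcp_rot: [-1.188, -2.73, 0.001]
wrist_force: [-0.3, -0.3, -0.6]
width: 0.326
grip_force: 79.9
```

Emit:
{"method": "move_arm", "body": {
  "series": [1,-2,-1.5,1,-1.5,-1.5,9,1,-2.3,-1.1,0.9,-2,-2,8.5,1,-2.3,-0.8,1,-1.5,-2,9,1,-2.4,-0.4,1,-1.5,-2,8.5,1,0,0,0,0,0,0]
}}

```text
time: 49.92
tool_pos: [0.4653, -0.3779, 0.1597]
tcp_rot: [2.057, 2.372, -0.001]
wrist_force: [-0.4, 0.0, -1.7]
width: 0.323
grip_force: 79.9
```

```bash
python3 - <<'E'
from h import *
print(pose()[0]); R=down(-82+180); p=np.array([.4666,-.3781,.032]); print(np.degrees((pose()[1].inv()*R).as_rotvec()).round(1)); plan(p,R,1,vmax=5,q=.05)
E
```

```text
[ 0.46530887 -0.37792982  0.15969482]
[0.  0.1 0.1]
1,0,0.05,4.25,0,0,0,1,0,0.05,4.25,0,0,0,1,0,0,4.25,0,0,0
```

Emit:
{"method": "move_arm", "body": {
  "series": [1,0,0,4.5,0,0,0,1,0,0,4,0,0,0,1,0,0,3,0,0,0,1,0,0,0.8,0,0,0,1,0,0,0,0,0,0]
}}

```text
time: 50.55
tool_pos: [0.4672, -0.3778, 0.038]
tcp_rot: [2.054, 2.372, -0.001]
wrist_force: [0.5, -0.7, -0.5]
width: 0.324
grip_force: 79.9
```

Emit:
{"method": "move_arm", "body": {
  "series": [1,0,0,0.4,0,0,0,1,0,0,0,0,0,0]
}}

```text
time: 50.8
tool_pos: [0.4676, -0.3786, 0.0349]
tcp_rot: [2.053, 2.37, -0.001]
wrist_force: [-0.9, -0.4, -1.1]
width: 0.329
grip_force: 79.9
```

Emit:
{"method": "move_arm", "body": {
  "series": [1,0,0,0.3,0,0,0,1,0,0,0.1,0,0,0,1,0,0,0,0,0,0]
}}

```text
time: 51.18
tool_pos: [0.4669, -0.3781, 0.0298]
tcp_rot: [2.055, 2.371, -0.001]
wrist_force: [-0.4, -0.2, -1.7]
width: 0.329
grip_force: 80.0
```

Emit:
{"method": "move_arm", "body": {
  "series": [6,0,0,0,0,0,0,6,0,0,0,0,0,0,6,0,0,0,0,0,0,6,0,0,-4,0,0,0,6,0,0,-5,0,0,0]
}}

```text
time: 51.8
tool_pos: [0.4655, -0.3768, 0.119]
tcp_rot: [2.057, 2.374, -0.001]
wrist_force: [1.3, 0.1, 0.7]
width: 0.704
grip_force: 0.0
```

Emit:
{"method": "move_arm", "body": {
  "series": [6,0,0,-5,0,0,0,6,0,0,-5,0,0,0,6,3,4,0,0,0,0,6,3,4,0,0,0,0,6,0,0,0,0,0,0]
}}

```text
time: 52.42
tool_pos: [0.539, -0.3044, 0.22]
tcp_rot: [2.05, 2.374, 0.001]
wrist_force: [-0.9, -0.4, 1.0]
width: 0.704
grip_force: 0.0
```

```bash
python3 - <<'E'
from h import *
print(pose()[0],read_state()["q"].round(2)); jarcombs()
t=read_camera("top"); s=read_camera("scene"); cv2.imwrite("pics/end_t.png",t[:,:,::-1]); cv2.imwrite("pics/end_s.png",s[:,:,::-1])
m=(t[175:245,325:430].min(2)>150).astype(np.uint8); k,lb,st,ce=cv2.connectedComponentsWithStats(m)
print([(ce[i]+[325,175],st[i,4]) for i in range(1,k) if 20<st[i,4]<300])
# blue mask maps over jar
for n,im,(r0,r1,c0,c1) in(("top",t,(148,206,138,196)),("scene",s,(205,250,320,375))):
    h=cv2.cvtColor(im,cv2.COLOR_RGB2HSV); b=cv2.inRange(h,(102,90,40),(125,255,255))
    print(n,c0); 
    for r in range(r0,r1): print(r,"".join(("#" if im[r,c].max()>150 else "+") if b[r,c] else "." for c in range(c0,c1)))
E
```

```text
[ 0.53904272 -0.30436527  0.21997836] [-0.55  0.17  1.75 -0.    1.21 -0.7 ]
blob [array([155.3, 163.3]), array([179.5, 200.2])] 422
blob [array([185.8, 168.6]), array([182. , 194.2])] 150
[(array([397.68181818, 181.72727273]), np.int32(22)), (array([383.04761905, 211.52380952]), np.int32(21)), (array([351.41860465, 221.37209302]), np.int32(43))]
top 138
148 ..........................................................
149 ..........................................................
150 ..........................................................
151 ..........................................................
152 ..........................................................
153 ..........................................................
154 ..........................................................
155 ..........................................................
156 ..........................................................
157 ..........................................................
158 ..........................................................
159 ...............................................
[... 4919 characters left out ...]
........................................
239 .......................................................
240 .......................................................
241 .......................................................
242 .......................................................
243 .......................................................
244 .......................................................
245 .......................................................
246 .......................................................
247 .......................................................
248 .......................................................
249 .......................................................
```

```bash
python3 - <<'E'
from h import *
s=cv2.imread("pics/end_s.png")[:,:,::-1]; h=cv2.cvtColor(np.ascontiguousarray(s),cv2.COLOR_RGB2HSV); b=cv2.inRange(h,(102,90,40),(125,255,255))
for r in range(188,212): print(r,"".join(("#" if s[r,c].max()>140 else "+") if b[r,c] else "." for c in range(300,330)))
t=cv2.imread("pics/end_t.png")
print("lamp zone")
for r in range(178,236,2): print(r,"".join("%4d"%v for v in t[r,326:412:3].min(1)))
E
```

```text
188 ..............................
189 ..............................
190 ..............................
191 ..............................
192 ..............................
193 ..............................
194 ..............................
195 ..............................
196 ..............................
197 ..............................
198 ..............................
199 ..............................
200 ..............................
201 ..............................
202 ..............................
203 ..............................
204 ..............................
205 ................++##..........
206 ...............++###+.........
207 ...............++####.........
208 ...............++####+........
209 ................+####+........
210 ................++++++........
211 ................+++++++.......
lamp zone
178  138 141 128  93  75  40  52  48  23  25  61  43  15  25  24  14  19  72 138 125  50  28  56  96  72  37  57  72 136
180  136 135  80  78  53  46  52  44  67  14  37  70  45  23  21  35  82 135 137 139 127  68 101 152 162  80  82 136 138
182  141
[... 2558 characters left out ...]
 46  49  51  47 135 173 140  47  47  46  50  51  35  50  50  99 141 137 135 134 133 135 133 137
226   39  45  45  50  50  46  51  52  49  97 173 140 109  43  44  47  42  48  54  49 128 135 135 132 134 138 135 133 135
228   43  40  46  50  47  50  47  50  46  52 102  67 154  66  39  44  29  59  54  54 138 135 136 134 136 137 135 136 132
230   40  46  45  47  48  49  51  48  49  47  48  44  99 130  36  41  36  63  55  84 136 135 135 136 137 135 133 136 133
232   40  48  46  49  51  51  49  52  47  51  47  48  44 124  51  25  60  62  57 123 134 137 137 137 136 137 139 133 135
234   44  48  50  48  51  49  50  48  51  49  51  51  43  73  86  29  60  61  61 137 134 134 133 136 137 139 140 136 136
```

Emit:
{"method": "move_arm", "body": {
  "series": [6,0.5,5.5,-2,0,0,0,6,0.5,5.5,-2,0,0,0,6,0.5,5.5,-2,0,0,0,6,0,0,0,0,0,0]
}}

```text
time: 53.08
tool_pos: [0.7012, -0.2686, 0.2811]
tcp_rot: [2.051, 2.369, 0.001]
wrist_force: [-0.7, -0.9, -0.6]
width: 0.701
grip_force: 0.0
```

```bash
python3 - <<'E'
from h import *
print(pose()[0])
E,g=two("top",(186.5,169.5),"scene",(318,207.5)); T=onz("top",(182.5,194.2),.02)
d=E-T; print("B end",E,g,"tip",T,"L",np.linalg.norm(d),"lean",np.degrees(np.arccos(d[2]/np.linalg.norm(d))),"tip off",np.linalg.norm(T[:2]-JAR))
E,g=two("top",(147,173.5),"scene",(368,223)); print("teeth end",E,g)
E,g=two("top",(157,163),"scene",(351,225)); print("A end",E,g)
t=read_camera("top"); b=(t[178:240,335:410].min(2)>150).astype(np.uint8); k,lb,st,ce=cv2.connectedComponentsWithStats(b)
for i in range(1,k):
    if st[i,4]>10: q=ce[i]+[335,178]; print("bright",st[i,4],q.round(1),onz("top",q,.025).round(3))
print("expect lens",proj("top",[.4709+.085*.139,-.4088-.085*.99,.019]),"head mid",proj("top",[.4709+.055*.139,-.4088-.055*.99,.03]))
for r in range(184,226,2): print(r,"".join("%4d"%v for v in t[r,330:412:3].min(1)))
E
```

```text
[ 0.7011891  -0.26855445  0.28108038]
B end [0.56803921 0.18960676 0.20158889] 0.0007963778985615286 tip [0.51270223 0.23715253 0.02      ] L 0.19569697842933206 lean 21.88889729097451 tip off 0.014348099042665586
teeth end [0.5578874  0.31465633 0.18861036] 0.003170392313722667
A end [0.58839687 0.27868381 0.2021329 ] 0.0016662762238439017
bright 107 [385.9 203.9] [ 0.478 -0.462  0.025]
expect lens [394.41411612 202.71103618] head mid [386.71330835 203.65069471]
184   58  59  55  58  52  50  52  43  39 132 141 148 147 143 145 144 146 143 144 140 145 145 143 143 142 144 145 145
186   56  57  56  59  52  46  48  44  43 140 145 144 144 142 141 142 147 148 144 144 146 145 143 140 143 142 144 145
188   56  59  55  53  53  47  42  38  54 148 145 145 145 147 143 145 146 146 143 139 119 108  96 143 147 146 141 145
190   59  57  54  55  54  46  45  40  86 143 145 147 149 139 139 125 113  95  67  55  41  37  33 137 143 141 138 145
192   56  54  52  54  52  47  46  34 111 138 134 111 105  69  52  43  37  35  36  40  38  36  35 140 142 142 142 141
194   59  50  51  54  49  43  44  39  72  61  5
[... 1124 characters left out ...]
14   57  55  50  50  42  34  30  30  26  36  36  37  30  34  34  33  34  34  36  35  38  34  33  32  98 140 143 140
216   53  52  46  47  43  34  34  34  34  32  38  35  36  35  38  34  35  35  29  31  34  45  65  70 111 138 143 140
218   52  49  48  48  42  33  33  36  34  34  34  31  34  36  32  30  42  60  74 106 123 125 143 140 140 139 143 144
220   55  50  50  46  39  34  34  34  32  33  36  37  61  65  81 120 127 141 139 145 140 142 141 144 139 137 143 140
222   50  49  47  41  39  33  40  55  66  84 120 117 135 140 138 142 142 145 144 142 140 146 137 137 140 139 138 142
224   55  51  48  43  48 114 122 130 138 142 144 140 142 140 140 141 142 140 139 143 143 140 141 143 139 139 141 141
```

The lamp lies centred on the mat, with its head at (385.9,203.9) against an expected (386.7,203.7). All three combs stand in the jar, leaning roughly 22–30°, and the arm is clear. Handing in.

```bash
python3 -c "
from workcell import *
print(finish_job())"
```

```text
the job is handed in; nothing more can be done
None
```

The job is handed in, and no verdict came back: by my measurements all three combs/brushes stand in the jar, the cap was pressed fully down and released, the lamp was held over 3 s about 5 cm from each blade, and it lies back on the middle of its mat.

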